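# Clear the jar off the box and hold its lid half open

### The job

A spice jar has been left standing on the lid of the wooden box. First lay the jar on its side in the empty cradle of the slanted spice rack, the same way as the jar already lying beside it (foot down against the ledge, cap at the raised far end), and let go of it; keep the lid shut until then. Then lift the box's lid to 45 degrees, half way to upright, and finish while still holding it there with the gripper, because it falls shut by itself and I want to reach in for the garlic; leave all the other things where they are.

Things in the scene. Friction and masses are not known exactly. Their poses are not given: they have to be found in the camera images.
- jar_mid (a point): Spice jar, upright cylinder 41 mm in diameter and 105 mm tall, glass with a paper label and a dark cap (the top 25 mm), 0.08 to 0.15 kg, standing loose on the box's lid. This point is its centre, half-way up (52.5 mm above its foot); its z axis runs from foot to cap.
- rack: Wooden slanted spice rack, 125 mm deep, 176 mm wide, fixed to the worktop, with two V-shaped cradles side by side, centres 84 mm apart along y. Origin on the worktop under its middle; x level, from the low front ledge (nearer the robot) to the raised far end, y left, z up. V saddles lie 20 and 92 mm from a jar's foot and end 9 mm below its axis; between them it is open to 27 mm below that axis.
- cradle_left (a point): Where the centre (half-length) of a jar lying in the left, empty cradle comes to be, about 60 mm above the worktop, when its foot touches the ledge. Axes as the rack's (level). The jar lies in this x-z plane, its axis sloping up at 25 degrees to the horizontal towards +x: foot at the low front ledge, cap at the high far end.
- jar2_mid (a point): A second spice jar of the same size, loose, already lying in the right cradle. This point is its centre; z from foot to cap. Leave it.
- bin: Wooden box 200 mm deep (x), 250 mm wide (y), 100 mm high without its lid, fixed to the worktop, with garlic in it. Origin at the centre of its underside; x points from its front (facing the robot) to its back, y to its left, z up.
- lid_hinge (a point): Middle of the lid's hinge line, on the box's far rim, 100 mm above the worktop. The hinge runs along the box's y axis. This frame turns with the lid.
- knob (a point): Grip point on the lid's round steel knob, 28 mm above the lid's top face; when shut 168 mm in front of the hinge line and 40 mm above it. Knob head 27 mm in diameter, from 18 to 42 mm above the lid, stem 16 mm. The lid is a board 215 x 258 x 12 mm, about 0.4 kg, its top 112 mm above the worktop when shut. The knob can turn between gripping pads while the lid swings.
- lid (a joint): Lid angle in rad: 0 shut, 0.785 is 45 degrees open, at most 1.9. Plain loose hinge: the lid falls shut when let go. Opening carries the knob up and back.
- mandarin_mid (a point): A mandarin, 62 mm across, loose on the worktop. Point at its centre. Leave it.
- lemon_mid (a point): A lemon, 71 x 53 x 51 mm, loose on the worktop. Point at its centre. Leave it.
- mug_mid (a point): A spotted mug, 93 mm high, loose on the worktop. Point half-way up. Leave it.
- shaker_mid (a point): A small salt shaker, 44 mm in diameter and 90 mm tall, loose on the worktop. Point half-way up. Leave it.
- jug_mid (a point): A small cream jug, 67 x 103 x 85 mm, loose on the worktop. Point half-way up. Leave it.
Things that resemble listed ones, but are neither listed nor needed, are in the scene too. Leave any red look-alike of the part that bears jar_mid alone.

How it is judged (in metres and radians):
On the way:
1. the jar lies in the empty cradle, foot at the ledge, let go and at rest, the lid still shut (angle between jar_mid's own z axis and vertical between 0.96 and 1.32 rad and distance between jar_mid and cradle_left below 0.015 m and angle between the z axis of jar_mid and the y axis of cradle_left, either way round above 1.4 rad and contact force between the fingers and jar below 0.1 N and linear speed of jar below 0.03 m/s and value of joint lid below 0.06 rad), for 0.2 s.
At the end, for the whole second after the job is handed in: The fingers hold the lid still at 45 degrees (within 6), and the jar lies released in the left cradle: centre within 15 mm of the cradle point, axis 55 to 75 degrees from vertical with the cap up, within 10 degrees of the cradle sideways (angle between jar_mid's own z axis and vertical between 0.96 and 1.32 rad and distance between jar_mid and cradle_left below 0.015 m and angle between the z axis of jar_mid and the y axis of cradle_left, either way round above 1.4 rad and contact force between each of the fingers, lid and jar below 0.1 N and value of joint lid between 0.675 and 0.895 rad and velocity of joint lid between -0.1 and 0.1 rad/s and contact force between the fingers and lid above 0.4 N); the arm keeps its last pose, push and grip.
It fails at once if the lid is lifted while the jar is not yet lying in the cradle (value of joint lid above 0.12 rad and distance between jar_mid and cradle_left above 0.03 m).
It fails at once if the jar is dropped onto the worktop (height (world z) of jar_mid below 0.035 m).
It fails at once if the jar lying beside is disturbed (by more than 20 mm) (distance of jar2_mid from where it was at the start of the episode above 0.02 m).
It fails at once if another thing on the worktop is shifted by more than 30 mm (distance of any of mandarin_mid, lemon_mid, mug_mid, shaker_mid, jug_mid from where it was at the start of the episode above 0.03 m).
It also fails if it takes over 54 s, if anything falls off the work surface, if the arm or the gripper's body presses on something with over 40 N, if the wrist force passes 120 N, or if a joint passes its speed limit or range.

### The arm

A 7-joint arm with a two-finger parallel gripper is mounted at the origin on a cart in front of the work surface, level with it; the furniture and walls round the work are solid. World frame = base frame: x ahead of the robot, y to its left, z up, the work surface at z = 0. Lengths are in m, angles in degrees, forces in N, time in s.
With the tool pointing down it reaches from about 0.425 to 0.875 m from the base axis. Payload 4.7 kg.
Tool frame: the origin (TCP) lies on the centre line of the jaws, within the pads' length; the fingertips stand 25 mm ahead of it and the grasp point (between the pads) lies 6 mm ahead of it; z points along the fingers, y is the direction in which the jaws open and shut (so a half turn about z gives the same grasp; the last joint's range is limited). The gripper opens to 87 mm and grips with 3 to 60 N. Pads are 19 mm wide; open, the fingers measure 117 mm over their backs; the gripper's body (75 mm by 190 mm) begins 51 mm behind the grasp point.
Start: joints at [-70.468, 18.392, -4.016, 83.108, 1.295, 78.541, -3.26], TCP at [0.209, 0.616, 0.248] pointing down, gripper open.
Joint ranges: [-163.93, 163.93], [-17.29, 119.83], [-79.2, 71.16], [3.27, 140.29], [-89.18, 269.18], [5.43, 117.66], [-154.24, 154.24]. Speed limits (degrees/s): [147.25, 147.25, 180, 180, 180, 180, 180].

### API

Orientations are given as [roll, pitch, yaw] about the fixed x, y, z axes, in that order (R = Rz(yaw) Ry(pitch) Rx(roll)).
In Python, from cell import env gives the robot as it stands.
- The arm moves only by the shell command python3 -m creep 'ROWS' [OPENING] [FORCE]. ROWS is JSON, a list of rows, each an object of numbers: "tx", "ty", "tz": the shift along the tool's x, y, z in m; "rx", "ry", "rz": the turn, a rotation vector about the tool's x, y, z in degrees. In form: [{"tx": .., "ty": .., "tz": .., "rx": .., "ry": .., "rz": ..}, ...]. A call has 1 to 20 rows; each row shifts and turns the commanded pose from where the row before left it, along the tool's axes as they then stand; what a row does not reach is not made up. A row lasts 1/8 s, in which the tool goes at most 62.5 mm and 10.7 degrees, less where a joint would pass 70% of its speed; a pose out of reach is approached as far as the arm can. A call is refused whole if a number of a shift passes 0.0625 or a number of a turn 10.7, either way. A call with a gripper value outside its range is refused whole. OPENING is the finger opening in m, from 0 to 0.087, set as the call begins (- or left out, the last holds). The fingers move at their own pace and stop on an object; FORCE is the grip in N (left out, the last holds). Time passes only in rows, so rows that do not move let the fingers close. It gives the time, the measured TCP pose, the force and the opening at its end, in the units of the state.
- env.get_obs(): the state, without advancing time (a new reading comes with each control period).
- env.read_camera(name): name is "scene" or "top" or "wrist"; returns a dict with "pixels" (420x560x3 uint8, red, green, blue), "intrinsics" (3x3 intrinsics, pixels), "R" (3x3) and "t" (3): a world point X has camera coordinates R X + t. Camera axes: x right, y down, z forward; pixel columns grow to the right and rows downward; lengths in m; the calibration is good to about 2 mm. A picture is of the moment at which its call begins. There is no depth.
- env.sign_off(): hands the job in, once; it reports no verdict.
The state is a dict: "time_s": time; "qpos": joint angles; "joint_velocities": joint speeds; "effort": joint torques, N m; "tool_pos": TCP position; "tool_rot": TCP orientation; "force": force on the tool from outside, world axes, zero at the start; "wrist_torque": the same for the moment, N m; "grip_width": finger opening in m.
Only numpy, scipy, OpenCV 4.12 (cv2) and the standard library are available. Lean on these libraries where they do the work, as an engineer would, in place of code of your own. Each camera call takes 0.05 s, during which the arm holds its last target.

## Working session

There is one attempt and no reset: what is moved stays moved. The work goes in short steps, Python scripts to look and compute and a shell command to move; the robot and the scene stay as the last step left them, time stands still between calls to the robot, and variables do not carry over. Pictures are saved under pics/ and viewed, and the job is handed in when it is done.

```bash
ls; mkdir -p pics
cat > h.py <<'E'
import numpy as np, cv2
from cell import env
def snap(n,f):
    c=env.read_camera(n); cv2.imwrite('pics/'+f,cv2.cvtColor(c['pixels'],cv2.COLOR_RGB2BGR)); np.savez('pics/'+f+'.npz',**{k:np.array(c[k]) for k in c}); return c
def load(f): return dict(np.load('pics/'+f+'.npz'))
def ray(c,u,v):
    K,R,t=np.array(c['intrinsics']),np.array(c['R']),np.array(c['t'])
    d=R.T@np.linalg.inv(K)@[u,v,1]; return -R.T@t,d
def onz(c,u,v,z):
    o,d=ray(c,u,v); return o+d*(z-o[2])/d[2]
def proj(c,X):
    p=np.array(c['intrinsics'])@(np.array(c['R'])@np.array(X)+np.array(c['t'])); return p[:2]/p[2]
def tri(rs):
    A=0;b=0
    for o,d in rs:
        d=d/np.linalg.norm(d);P=np.eye(3)-np.outer(d,d);A=A+P;b=b+P@o
    return np.linalg.solve(A,b)
E
python3 - <<'E'
from h import *
o=env.get_obs()
for k in o: print(k,np.round(o[k],3))
for n in ['scene','top','wrist']:
    c=snap(n,n+'0.png'); print(n,np.round(-np.array(c['R']).T@c['t'],3))
E
```

```text
pics
time_s 0.0
qpos [-70.468  18.439  -4.015  83.177   1.296  78.54   -3.26 ]
joint_velocities [-0.024  0.057 -0.027  0.008 -0.044  0.036 -0.048]
effort [-2.0000e-03 -4.9129e+01 -4.0500e-01 -3.1253e+01 -6.4000e-02  4.3000e-02
  0.0000e+00]
tool_pos [0.209 0.615 0.246]
tool_rot [-1.79888e+02  7.00000e-03  1.61278e+02]
force [-0.642 -0.917  0.263]
wrist_torque [-0.084  0.011 -0.027]
grip_width 0.087
scene [-0.565 -0.68   0.74 ]
top [0.375 0.172 1.181]
wrist [0.131 0.643 0.384]
```

View pics/scene0.png

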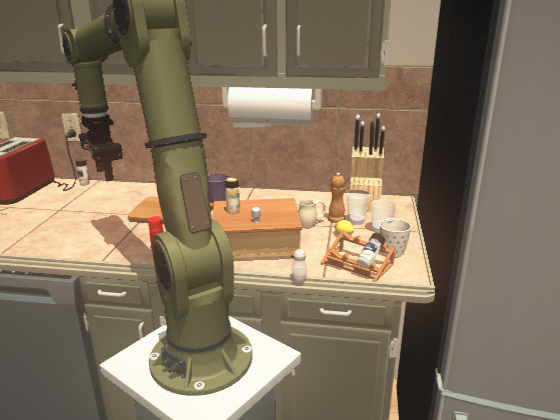

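View pics/top0.png

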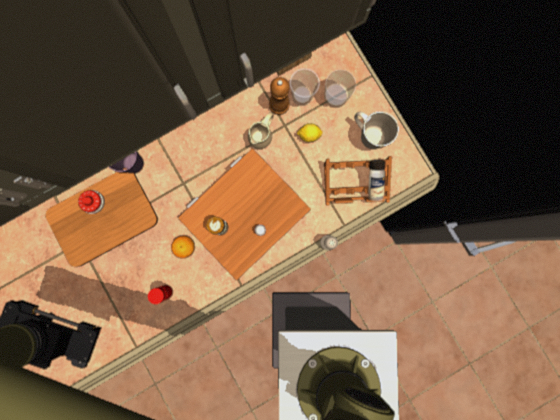

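View pics/wrist0.png

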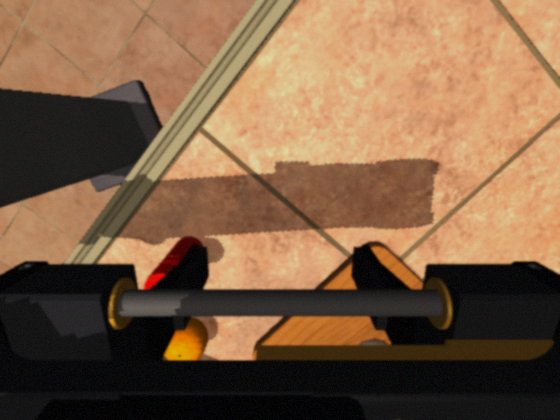

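The views show the jar with a gold or dark cap on the lid at top (215,225). Also visible: the knob at (260,230), the rack at (358,180), a red look-alike jar at (158,295), the shaker at (329,242) and another small shaker in the scene view at (82,172). I'll crop in closer on these.

Run:
```python
from h import *
c=load('top0.png'); s=load('scene0.png')
bgr=lambda c:c['pixels'][...,::-1]
a=cv2.resize(bgr(c)[140:290,160:320],None,fx=4,fy=4,interpolation=2); b=cv2.resize(bgr(c)[100:250,290:450],None,fx=4,fy=4,interpolation=2)
cv2.imwrite('pics/cA.png',a);cv2.imwrite('pics/cB.png',b)
cv2.imwrite('pics/cC.png',cv2.resize(bgr(s)[165:290,200:420],None,fx=3.6,fy=3.6,interpolation=2))
for u,v in [(560,210),(280,210),(280,0)]: print(u,v,onz(c,u,v,0))
```

```text
560 210 [ 0.47531928 -0.61888183  0.        ]
280 210 [0.47711197 0.15219126 0.        ]
280 0 [1.08218739 0.14999951 0.        ]
```

View pics/cA.png

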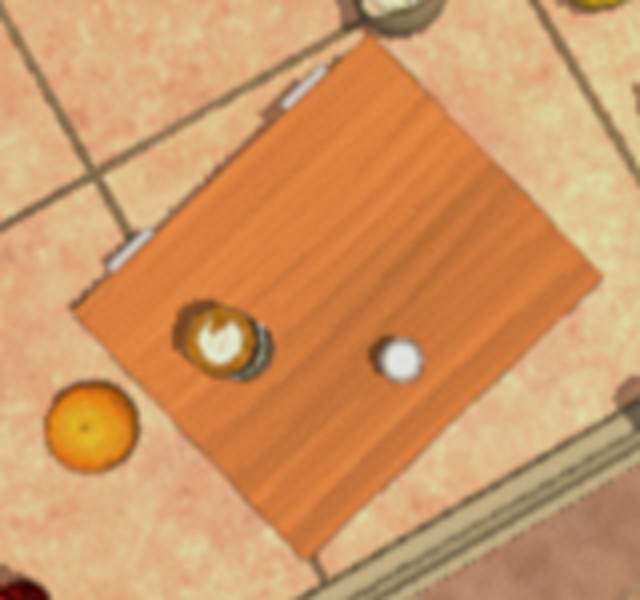

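View pics/cB.png

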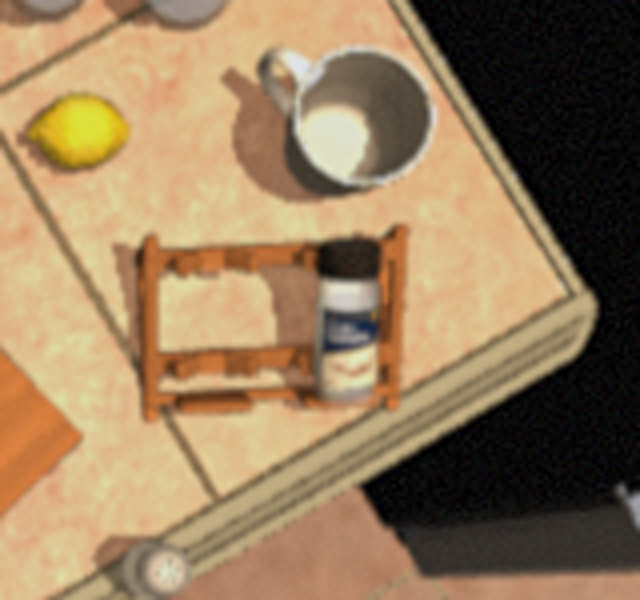

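View pics/cC.png

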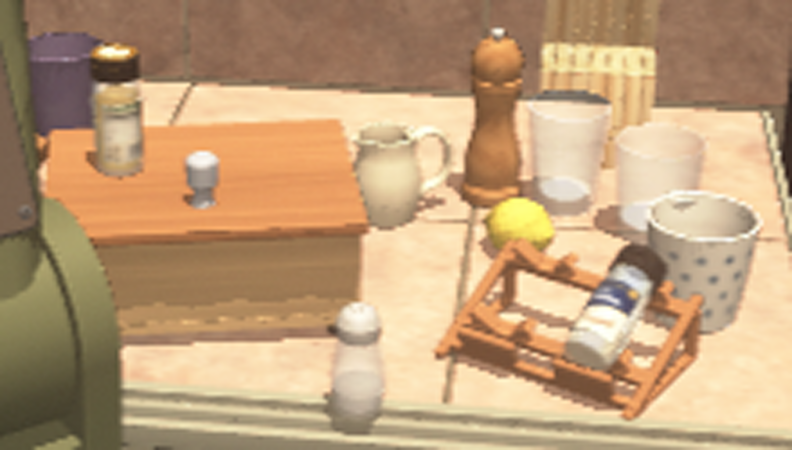

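Run:
```python
from h import *
c=load('top0.png'); s=load('scene0.png')
f=lambda x,y:(160+x/4-.4,140+y/4-.4)
P=[onz(c,*f(*p),.112) for p in [(370,36),(602,275),(308,560),(70,308)]]
for p in P: print(np.round(p,4))
m=sum(P)/4; print('lidcentre',m)
xa=((P[0]+P[3])-(P[1]+P[2]));ya=(P[3]+P[2]-P[0]-P[1])
print(np.linalg.norm(xa)/2,np.linalg.norm(ya)/2,np.degrees(np.arctan2(xa[1],xa[0])),np.degrees(np.arctan2(ya[1],ya[0]))-90)
print('jar captop',onz(c,*f(216,338),.217), 'knob top',onz(c,*f(401,360),.154))
g=lambda x,y:(200+x/3.6-.4,165+y/3.6-.4)
print('scene: foot',onz(s,*g(120,163),.112),'cap top',onz(s,*g(115,51),.217),'knob',onz(s,*g(202,163),.145))
print('knob tri',tri([ray(c,*f(401,360)),ray(s,*g(202,162))]))
b=lambda x,y:(290+x/4-.4,100+y/4-.4)
print('rack left rail: ',[np.round(onz(c,*b(*p),z),4) for p,z in [((150,240),.085),((151,415),.03),((398,232),.085),((394,402),.03)]])
print('jar2 cap end',tri([ray(c,*b(348,258)),ray(s,*g(643,262))]),'foot', tri([ray(c,*b(346,388)),ray(s,*g(588,347))]))
for n,cc,p in [('mand',c,(f(93,427),.031)),('shaker',c,(b(163,568),.085)),('lemon',c,(b(80,130),.025)),('mug',c,(b(365,117),.093)),('jug',c,(f(400,0),.08))]: print(n,np.round(onz(cc,*p[0],p[1]),3))
```

```text
[0.6232 0.2239 0.112 ]
[0.4714 0.0789 0.112 ]
[0.2956 0.2615 0.112 ]
[0.4515 0.4106 0.112 ]
lidcentre [0.46042276 0.24373724 0.112     ]
0.21281870683880028 0.2535579415860779 43.701791115372245 43.250055447200225
jar captop [0.42692914 0.30490378 0.217     ] knob top [0.41692028 0.20300977 0.154     ]
scene: foot [0.43797815 0.31307256 0.112     ] cap top [0.43111617 0.30539549 0.217     ] knob [0.42552536 0.20868679 0.145     ]
knob tri [0.41758108 0.2025541  0.15034412]
rack left rail:  [array([0.6001, 0.0315, 0.085 ]), array([0.4922, 0.0253, 0.03  ]), array([ 0.605 , -0.1287,  0.085 ]), array([ 0.5006, -0.1383,  0.03  ])]
jar2 cap end [ 0.59026051 -0.09911838  0.08473997] foot [ 0.50865079 -0.10276682  0.04740812]
mand [0.378 0.412 0.031]
shaker [0.389 0.026 0.085]
lemon [0.689 0.071 0.025]
mug [ 0.678 -0.107  0.093]
jug [0.654 0.206 0.08 ]
```

Candidates, by pixel in the top view:
- Glass jar on the lid at (215,225). This is my choice: it has a dark cap and paper label and stands on the lid, as the zoomed crops confirm.
- Red bottle at (158,295), which is the look-alike.
- jar2, lying in the rack at (377,180).
- Salt shaker at (329,242).
- White shaker near the toaster, scene (82,172).

Next I'll set up a planning helper that only prints numbers, and move above the jar.

```bash
cat >> h.py <<'E'
from scipy.spatial.transform import Rotation as Ro, Slerp
def tool(yaw,p):
    "tool z pitched p deg below horizontal toward azimuth yaw, tool x up-side"
    a,b=np.radians([yaw,p]); z=np.array([np.cos(b)*np.cos(a),np.cos(b)*np.sin(a),-np.sin(b)])
    x=np.array([np.sin(b)*np.cos(a),np.sin(b)*np.sin(a),np.cos(b)]); return np.column_stack([x,np.cross(z,x),z])
def cur():
    o=env.get_obs(); return np.array(o['tool_pos']),Ro.from_euler('xyz',o['tool_rot'],degrees=True).as_matrix()
def plan(p1,R1,N,p0=None,R0=None):
    if p0 is None: p0,R0=cur()
    p1=np.array(p1); rv=Ro.from_matrix(R0.T@R1).as_rotvec()
    p,R=p0,R0
    print('dist',np.round(np.linalg.norm(p1-p0),4),'rotvec',np.round(np.degrees(rv),1))
    for i in range(1,N+1):
        pn=p0+(p1-p0)*i/N; Rn=R0@Ro.from_rotvec(rv*i/N).as_matrix()
        t=R.T@(pn-p); r=np.degrees(Ro.from_matrix(R.T@Rn).as_rotvec())
        print(i,np.round(t,4),np.round(r,2)); p,R=pn,Rn
E
python3 - <<'E'
from h import *
plan([.40,.30,.33],tool(15,90),15)
E
```

```text
dist 0.3781 rotvec [-0.000e+00  1.000e-01  1.463e+02]
1 [-0.0188 -0.0158 -0.0055] [-0.    0.01  9.75]
2 [-0.0212 -0.0124 -0.0055] [-0.    0.01  9.75]
3 [-0.023  -0.0086 -0.0055] [-0.    0.01  9.75]
4 [-0.0242 -0.0046 -0.0055] [-0.    0.01  9.75]
5 [-0.0246 -0.0004 -0.0055] [-0.    0.01  9.75]
6 [-0.0243  0.0037 -0.0055] [-0.    0.01  9.75]
7 [-0.0233  0.0078 -0.0055] [-0.    0.01  9.75]
8 [-0.0217  0.0116 -0.0055] [-0.    0.01  9.75]
9 [-0.0194  0.0151 -0.0056] [-0.    0.01  9.75]
10 [-0.0165  0.0182 -0.0056] [-0.    0.01  9.75]
11 [-0.0132  0.0207 -0.0056] [-0.    0.01  9.75]
12 [-0.0095  0.0227 -0.0056] [-0.    0.01  9.75]
13 [-0.0055  0.024  -0.0056] [-0.    0.01  9.75]
14 [-0.0014  0.0245 -0.0056] [-0.    0.01  9.75]
15 [ 0.0028  0.0244 -0.0056] [-0.    0.01  9.75]
```

```bash
python3 -m creep '[{"tx":-0.019,"ty":-0.016,"tz":-0.0055,"rz":9.75},{"tx":-0.021,"ty":-0.012,"tz":-0.0055,"rz":9.75},{"tx":-0.023,"ty":-0.009,"tz":-0.0055,"rz":9.75},{"tx":-0.024,"ty":-0.005,"tz":-0.0055,"rz":9.75},{"tx":-0.025,"ty":0,"tz":-0.0055,"rz":9.75},{"tx":-0.024,"ty":0.004,"tz":-0.0055,"rz":9.75},{"tx":-0.023,"ty":0.008,"tz":-0.0055,"rz":9.75},{"tx":-0.022,"ty":0.012,"tz":-0.0055,"rz":9.75},{"tx":-0.019,"ty":0.015,"tz":-0.0055,"rz":9.75},{"tx":-0.0165,"ty":0.018,"tz":-0.0055,"rz":9.75},{"tx":-0.013,"ty":0.021,"tz":-0.0055,"rz":9.75},{"tx":-0.0095,"ty":0.023,"tz":-0.0055,"rz":9.75},{"tx":-0.0055,"ty":0.024,"tz":-0.0055,"rz":9.75},{"tx":-0.0015,"ty":0.0245,"tz":-0.0055,"rz":9.75},{"tx":0.003,"ty":0.0245,"tz":-0.0055,"rz":9.75}]' 0.087 15
python3 - <<'E'
from h import *
o=env.get_obs(); print(np.round(o['qpos'],1),cur()[0].round(3)); snap('wrist','w1.png')
E
```

```text
[-70.5  18.4  -4.   83.2   1.3  78.5  -3.3] [0.209 0.615 0.247]$[0]: bad value
```

View pics/w1.png

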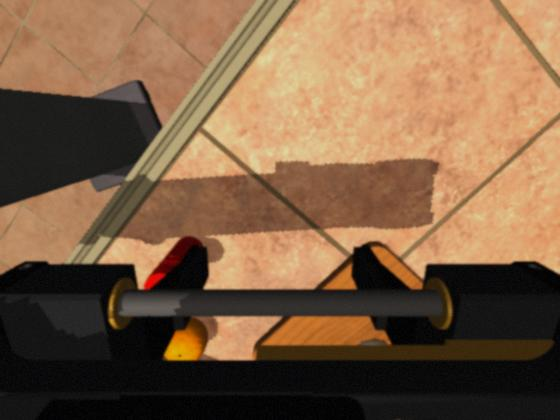

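The move was refused, so the rows probably need all six keys.

```bash
python3 -m creep '[{"tx":-0.019,"ty":-0.016,"tz":-0.0055,"rx":0,"ry":0,"rz":9.75},{"tx":-0.021,"ty":-0.012,"tz":-0.0055,"rx":0,"ry":0,"rz":9.75},{"tx":-0.023,"ty":-0.009,"tz":-0.0055,"rx":0,"ry":0,"rz":9.75},{"tx":-0.024,"ty":-0.005,"tz":-0.0055,"rx":0,"ry":0,"rz":9.75},{"tx":-0.025,"ty":0,"tz":-0.0055,"rx":0,"ry":0,"rz":9.75},{"tx":-0.024,"ty":0.004,"tz":-0.0055,"rx":0,"ry":0,"rz":9.75},{"tx":-0.023,"ty":0.008,"tz":-0.0055,"rx":0,"ry":0,"rz":9.75},{"tx":-0.022,"ty":0.012,"tz":-0.0055,"rx":0,"ry":0,"rz":9.75},{"tx":-0.019,"ty":0.015,"tz":-0.0055,"rx":0,"ry":0,"rz":9.75},{"tx":-0.0165,"ty":0.018,"tz":-0.0055,"rx":0,"ry":0,"rz":9.75},{"tx":-0.013,"ty":0.021,"tz":-0.0055,"rx":0,"ry":0,"rz":9.75},{"tx":-0.0095,"ty":0.023,"tz":-0.0055,"rx":0,"ry":0,"rz":9.75},{"tx":-0.0055,"ty":0.024,"tz":-0.0055,"rx":0,"ry":0,"rz":9.75},{"tx":-0.0015,"ty":0.0245,"tz":-0.0055,"rx":0,"ry":0,"rz":9.75},{"tx":0.003,"ty":0.0245,"tz":-0.0055,"rx":0,"ry":0,"rz":9.75}]' 0.087 15
python3 - <<'E'
from h import *
o=env.get_obs(); print(np.round(o['qpos'],1),cur()[0].round(3),o['tool_rot']); snap('wrist','w1.png')
E
```

```text
time_s: 2.08
tool_pos: [0.4015, 0.3, 0.3302]
tool_rot: [-180.0, 0.0, 14.7]
force: [-0.3, 0.7, -0.1]
grip_width: 0.087
[ -57.6   -2.    17.4   96.7    0.6   85.2 -115.6] [0.401 0.3   0.33 ] [-1.79993346e+02  3.23745678e-03  1.47109485e+01]
```

View pics/w1.png

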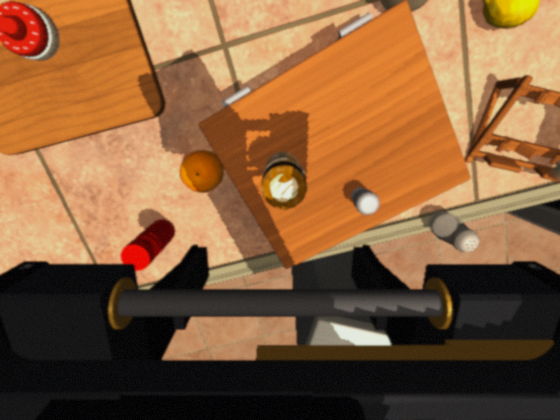

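Run:
```python
from h import *
c=load('w1.png'); 
cv2.imwrite('pics/w1c.png',cv2.resize(c['pixels'][120:270,200:400,::-1],None,fx=4,fy=4,interpolation=2))
t=load('top0.png')
print(onz(c,284,184,.217), onz(c,368,201,.154),tri([ray(c,368,201),ray(t,160+401/4-.4,140+360/4-.4)]))
print(tri([ray(c,284,184),ray(t,160+216/4-.4,140+338/4-.4)]))
plan([.42,.304,.30],tool(15,18),10)
```

```text
[0.42988998 0.30434644 0.217     ] [0.42143146 0.20595651 0.154     ] [0.41836596 0.20272405 0.1435804 ]
[0.42793261 0.30481784 0.21113055]
dist 0.0357 rotvec [ 0.6 71.9 -0.7]
1 [ 0.0017 -0.0003  0.0031] [ 0.06  7.19 -0.07]
2 [ 0.0013 -0.0003  0.0033] [ 0.06  7.19 -0.07]
3 [ 0.0009 -0.0003  0.0034] [ 0.06  7.19 -0.07]
4 [ 0.0004 -0.0003  0.0035] [ 0.06  7.19 -0.07]
5 [ 0.     -0.0003  0.0036] [ 0.06  7.19 -0.07]
6 [-0.0004 -0.0003  0.0035] [ 0.06  7.19 -0.07]
7 [-0.0009 -0.0003  0.0034] [ 0.06  7.19 -0.07]
8 [-0.0013 -0.0003  0.0033] [ 0.06  7.19 -0.07]
9 [-0.0017 -0.0003  0.0031] [ 0.06  7.19 -0.07]
10 [-0.0021 -0.0003  0.0029] [ 0.06  7.19 -0.07]
```

View pics/w1c.png

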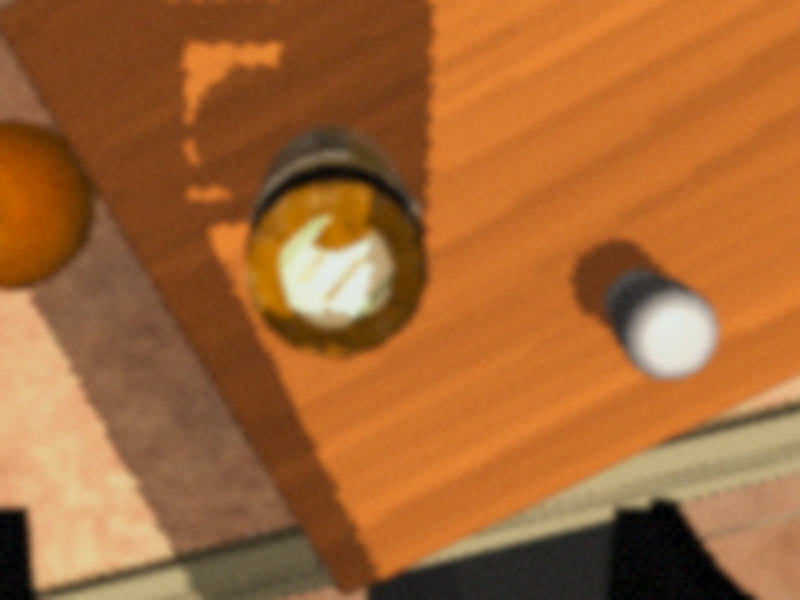

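```bash
python3 -m creep '[{"tx":0.0015,"ty":0,"tz":0.003,"rx":0,"ry":7.2,"rz":0},{"tx":0.001,"ty":0,"tz":0.003,"rx":0,"ry":7.2,"rz":0},{"tx":0.001,"ty":0,"tz":0.003,"rx":0,"ry":7.2,"rz":0},{"tx":0.0005,"ty":0,"tz":0.0035,"rx":0,"ry":7.2,"rz":0},{"tx":0,"ty":0,"tz":0.0035,"rx":0,"ry":7.2,"rz":0},{"tx":0,"ty":0,"tz":0.0035,"rx":0,"ry":7.2,"rz":0},{"tx":-0.001,"ty":0,"tz":0.0035,"rx":0,"ry":7.2,"rz":0}]'
python3 - <<'E'
from h import *
o=env.get_obs(); print(np.round(o['qpos'],1),cur()[0].round(3),o['tool_rot'],cur()[1][:,2]);plan([.42,.304,.30],tool(15,18),3)
E
```

```text
time_s: 3.0
tool_pos: [0.4436, 0.3422, 0.2964]
tool_rot: [178.0, -46.5, 16.0]
force: [0.8, -1.7, 0.9]
grip_width: 0.0867
[ -37.3  -17.2  -18.3  125.2   38.9   41.5 -154.3] [0.444 0.342 0.296] [177.95666338 -46.51758053  15.9989324 ] [ 0.70686515  0.16558398 -0.68769442]
dist 0.0451 rotvec [ 1.1 25.5  1. ]
1 [-0.0067  0.0104 -0.0085] [0.38 8.49 0.32]
2 [-0.0053  0.0104 -0.0095] [0.38 8.49 0.32]
3 [-0.0038  0.0103 -0.0102] [0.38 8.49 0.32]
```

The arm runs into joint limits (q2 and q7) with this approach. I'll fit a kinematic model to the recorded samples so I can pick a reachable grasp orientation. First I'll back off the limit and get one more sample.

```bash
python3 -m creep '[{"tx":0.01,"ty":0,"tz":-0.005,"rx":0,"ry":-7.2,"rz":10},{"tx":0.01,"ty":0,"tz":0,"rx":0,"ry":-7.2,"rz":10},{"tx":0.01,"ty":0,"tz":0,"rx":0,"ry":-7.2,"rz":0},{"tx":0,"ty":0,"tz":0,"rx":0,"ry":0,"rz":0}]'
cat > fit.py <<'E'
from h import *
import itertools,json
from scipy.optimize import least_squares
S=json.load(open('samples.json'))
def RR(ax,d):return Ro.from_euler(ax,d,degrees=True).as_matrix()
def fk(q,P,s):
    h,L1,L2,L3,a1,a3,a5,ty=P
    T=np.array([0,0,h]);R=RR('z',s[0]*q[0])
    R=R@RR('y',s[1]*q[1]); R=R@RR('z',s[2]*q[2]); T=T+R@[a1,0,L1]
    R=R@RR('y',q[3]); T=T+R@[a3,0,0]; R=R@RR('z',s[3]*q[4]); T=T+R@[0,0,L2]
    R=R@RR('y',q[5]); T=T+R@[a5,0,0]; R=R@RR('z',s[4]*q[6]+ty); T=T+R@[0,0,L3]
    return T,R
if __name__=='__main__':
    best=None
    for s in itertools.product([1,-1],repeat=5):
        if s[1]==-1: continue
        for ty0 in [0,90,180,-90]:
            def res(P):
                r=[]
                for q,p,rot in S:
                    T,R=fk(q,P,s); r+=list((T-p)*3); r+=list(Ro.from_matrix(R.T@Ro.from_euler('xyz',rot,degrees=True).as_matrix()).as_rotvec())
                return r
            z=least_squares(res,[.3,.4,.4,.2,0,0,0,ty0])
            if best is None or z.cost<best[0]: best=(z.cost,s,z.x); print(best)
    json.dump([list(best[1]),list(best[2])],open('kin.json','w'))
E
python3 - <<'E'
from h import *
import json
o=env.get_obs(); print(np.round(o['qpos'],1),o['tool_pos'])
S=[([-70.468,18.439,-4.015,83.177,1.296,78.54,-3.26],[.209,.615,.2465],[-179.888,.007,161.278])]
S.append(([ -57.6,-2.,17.4,96.7,.6,85.2,-115.6],[.4015,.3,.3302],[-180,0,14.71]))
S.append(([ -37.3,-17.2,-18.3,125.2,38.9,41.5,-154.3],[.4436,.3422,.2964],[177.96,-46.52,16.0]))
S.append((list(o['qpos']),list(o['tool_pos']),list(o['tool_rot'])))
json.dump(S,open('samples.json','w'))
E
python3 fit.py
```

```text
time_s: 3.5
tool_pos: [0.4656, 0.3413, 0.3202]
tool_rot: [-169.0, -25.1, -4.1]
force: [-0.2, 0.1, -0.9]
grip_width: 0.087
[ -37.9   -9.5   -6.7  109.1   11.9   55.8 -141. ] [0.46560045 0.3412818  0.32018758]
(np.float64(3.443232677695902), (1, 1, 1, 1, 1), array([  3.24121374,  -0.63428117,   0.43297407,   0.42749247,
         0.09190943,   1.83923752,   0.39785799, -91.59999662]))
(np.float64(3.443232677695879), (1, 1, 1, 1, 1), array([ 3.24121374e+00, -6.34281191e-01,  4.32974078e-01,  4.27492466e-01,
        9.19094362e-02,  1.83923752e+00,  3.97857999e-01,  2.68399996e+02]))
(np.float64(3.443232677695878), (1, 1, 1, 1, 1), array([  3.24121375,  -0.63428118,   0.43297406,   0.42749247,
         0.09190944,   1.83923753,   0.39785799, -91.60000147]))
(np.float64(3.4231232003328564), (1, 1, 1, -1, 1), array([ -0.51511651,  -2.35885191,  -0.7439652 ,  -1.86684462,
         0.8787632 ,  -1.27431268,   0.1210556 , -75.22682104]))
(np.float64(2.8156247810934607), (1, 1, -1, 1, 1), array([ 4.78487521e+00,  4.58664483e-02,  8.13204987e-01,  1.86696991e+00,
       -3.85254637e-01,  2.63223
[... 1863 characters left out ...]

       -1.59271255e-02, -6.14507494e-01, -3.00057171e-01,  7.15757903e+01]))
(np.float64(0.008290932346348815), (-1, 1, -1, -1, -1), array([ 3.11110406e-01,  5.07487661e-01,  5.37001933e-01,  3.82318932e-01,
       -7.14204911e-03,  5.94182183e-02,  1.43413328e-02,  8.99844636e+01]))
(np.float64(0.00829093234634881), (-1, 1, -1, -1, -1), array([ 3.11110398e-01,  5.07487659e-01,  5.37001931e-01,  3.82318929e-01,
       -7.14204388e-03,  5.94182113e-02,  1.43413368e-02,  8.99844637e+01]))
(np.float64(0.008290932346348806), (-1, 1, -1, -1, -1), array([ 3.11110394e-01,  5.07487657e-01,  5.37001930e-01,  3.82318927e-01,
       -7.14204047e-03,  5.94182082e-02,  1.43413389e-02,  8.99844637e+01]))
```

Run:
```python
from fit import *
s=(-1,1,-1,-1,-1)
def res(P,S=S):
    r=[]
    for q,p,rot in S:
        T,R=fk(q,P,s); r+=list((T-p)*3); r+=list(Ro.from_matrix(R.T@Ro.from_euler('xyz',rot,degrees=True).as_matrix()).as_rotvec())
    return np.array(r)
P=least_squares(res,[.3,.5,.5,.3,0,0,0,90]).x
print(res(P).reshape(-1,6).round(3))
for sub in ([0,1,3],[0,1,2]):
    SS=[S[i] for i in sub]; z=least_squares(lambda P:res(P,SS),P); print(sub,z.cost,z.x.round(4)); print(res(z.x).reshape(-1,6).round(3))
```

```text
[[-0.076  0.033  0.     0.    -0.     0.   ]
 [-0.07   0.043  0.004 -0.    -0.    -0.001]
 [ 0.005 -0.005  0.005 -0.     0.     0.   ]
 [-0.025  0.047 -0.01  -0.     0.     0.   ]]
[0, 1, 3] 0.007867093260059145 [ 4.30000e-01  5.47300e-01  5.53300e-01  4.14900e-01 -4.90000e-03
  1.83600e-01  2.05000e-02  8.99832e+01]
[[-0.082  0.034 -0.004  0.    -0.     0.   ]
 [-0.07   0.046  0.008 -0.    -0.    -0.001]
 [ 0.034 -0.102  0.039 -0.     0.     0.   ]
 [-0.009  0.027 -0.004 -0.     0.     0.   ]]
[0, 1, 2] 0.00665668115387699 [3.06600e-01 4.93500e-01 5.36500e-01 3.69200e-01 7.00000e-04 5.38000e-02
 1.89000e-02 8.99793e+01]
[[-0.077  0.031 -0.004  0.    -0.     0.   ]
 [-0.061  0.05   0.006 -0.    -0.    -0.001]
 [-0.     0.006 -0.002 -0.     0.     0.   ]
 [-0.027  0.052 -0.015 -0.     0.     0.   ]]
```

```bash
cat > kin.py <<'E'
from h import *
import json
def RR(ax,d):return Ro.from_euler(ax,d,degrees=True).as_matrix()
def frames(q):
    R=[RR('z',-q[0])]
    for ax,i,s in [('y',1,1),('z',2,-1),('y',3,1),('z',4,-1),('y',5,1),('z',6,-1)]: R.append(R[-1]@RR(ax,s*q[i]))
    R[-1]=R[-1]@RR('z',90); return R
def design(q):
    R=frames(q); z=R
    # cols: h; frame1 x,y ; frame3(after q3) x,y,z ; frame4 x ; frame5(after q5) x,y,z ; frame6 x,y? ; tool z
    return np.column_stack([[0,0,1],R[0][:,0],R[0][:,1],R[2],R[3][:,0],R[4],R[5][:,0],R[6][:,2]])
prior=np.array([.31,0,0,0,0,.45,0,0,0,.45,0,.3])
def fitlin(S,lam=.01):
    A=np.vstack([design(q) for q,_,_ in S]); b=np.concatenate([p for _,p,_ in S]); n=len(prior)
    x=prior+np.linalg.solve(A.T@A+lam**2*np.eye(n),A.T@(b-A@prior)); return x,(A@x-b).reshape(-1,3)
def addsample():
    S=json.load(open('samples.json')); o=env.get_obs(); S.append((list(o['qpos']),list(o['tool_pos']),list(o['tool_rot']))); json.dump(S,open('samples.json','w')); return S
def FK(q,x): return design(q)@x, frames(q)[-1]
E
python3 - <<'E'
from kin import *
S=json.load(open('samples.json'))
for l in (.003,.01,.03):
  x,r=fitlin(S,l); print(x.round(3)); print((r*1e3).round(1))
E
```

```text
[ 0.257  0.004 -0.004  0.001 -0.024  0.46   0.007  0.004  0.001  0.511
 -0.002  0.333]
[[ 0. -0.  0.]
 [ 0.  0. -0.]
 [ 0. -0.  0.]
 [-0.  0. -0.]]
[ 0.259  0.004 -0.002  0.002 -0.027  0.458  0.009  0.005  0.002  0.51
 -0.002  0.33 ]
[[ 0.1 -0.   0. ]
 [ 0.   0.  -0. ]
 [ 0.  -0.   0. ]
 [-0.   0.1 -0. ]]
[ 0.264  0.006  0.003  0.003 -0.033  0.454  0.013  0.006  0.002  0.509
 -0.002  0.325]
[[ 0.2 -0.2 -0. ]
 [-0.   0.1 -0. ]
 [-0.  -0.1  0.1]
 [-0.   0.2 -0. ]]
```

```bash
cat >> kin.py <<'E'
from scipy.optimize import least_squares
lo=np.array([-163.93,-17.29,-79.2,3.27,-89.18,5.43,-154.24])+1;hi=np.array([163.93,119.83,71.16,140.29,269.18,117.66,154.24])-1
X=fitlin(json.load(open('samples.json')),.01)[0]
def ik(p,R,q0,w=1e-3):
    def f(q):
        T,Rq=FK(q,X); return np.concatenate([(T-p)*5,Ro.from_matrix(Rq.T@R).as_rotvec(),w*np.radians(q-q0)])
    z=least_squares(f,np.clip(q0,lo+.1,hi-.1),bounds=(lo,hi),x_scale=30); 
    e=f(z.x)[:6]; return z.x,np.linalg.norm(e[:3])/5,np.linalg.norm(e[3:])
flip=lambda R:R@np.diag([-1,-1,1.])
E
python3 - <<'E'
from kin import *
qc=np.array(env.get_obs()['qpos']); rng=np.random.default_rng(0)
J=np.array([.429,.305,.166])
for fl in (0,1):
  for p in (18,):
    for yaw in range(-180,180,20):
      R=tool(yaw,p); 
      P=J-.011*R[:,2]
      if fl:R=flip(R)
      sol=[]
      for k in range(8):
        q0=qc if k==0 else rng.uniform(lo,hi); q,ep,er=ik(P,R,q0,1e-4)
        if ep<2e-3 and er<.02: sol.append(q)
      if sol:
        sol.sort(key=lambda q:np.abs(q-qc).max()); print(fl,yaw,len(sol),sol[0].round(0))
E
```

```text
0 -100 6 [-81.  62.  48.  70.   7. 117. 140.]
0 -80 1 [-66.  44.   6.  82.  38. 113. 125.]
0 -60 4 [-41.  41. -36.  96.  63. 117. 118.]
0 -40 4 [-26.  41. -58. 111.  80. 117. 120.]
0 -20 6 [-24.  28. -58. 127.  86. 100. 124.]
0 80 7 [ 71.  39. -78. 134. -62.  38.  43.]
0 100 5 [ 63.  57. -78. 119. -22.  50.  17.]
0 120 2 [ 19.  34. -29. 105. -49.  84.  44.]
0 140 3 [ 19.  47. -40.  90. -31.  94.  37.]
0 160 5 [ 14.  57. -49.  76. -16. 108.  34.]
1 -100 6 [-81.  62.  48.  70.   7. 117. -40.]
1 -80 5 [-57.  44.  -7.  82.  43. 117. -59.]
1 -60 6 [-41.  41. -36.  96.  63. 117. -62.]
1 -40 6 [-26.  41. -58. 111.  80. 117. -60.]
1 -20 4 [-60.  18. -19. 127.  76.  85. -55.]
1 80 2 [  12.   12.  -14.  135.  -88.   66. -125.]
1 100 4 [  -0.   22.   -1.  120.  -72.   81. -128.]
1 120 4 [  22.   35.  -32.  105.  -47.   83. -137.]
1 140 2 [  10.   43.  -27.   90.  -38.   98. -137.]
1 160 5 [  -6.   48.  -16.   77.  -33.  114. -130.]
```

```bash
cat > pairs.py <<'E'
from kin import *
qc=np.array(env.get_obs()['qpos']); rng=np.random.default_rng(1)
J=np.array([.429,.305,.166]); C=np.array([.552,-.017,.062])
def sols(P,R,n,fl):
    if fl:R=flip(R)
    out=[]
    for k in range(n):
        q,ep,er=ik(P,R,rng.uniform(lo,hi),1e-4)
        if ep<2e-3 and er<.02: out.append(q)
    return out
for fl in (0,1):
  for p in (20,):
    R=tool(3,65+p); pl=sols(C-.011*R[:,2],R,12,fl)
    for yaw in (-100,-80,-60,-40,-20,80,100,120,140,160):
      R=tool(yaw,p); pk=sols(J-.011*R[:,2],R,6,fl)
      b=[]
      for a in pk:
        R2=tool(3,65+p)
        if fl:R2=flip(R2)
        q,ep,er=ik(C-.011*R2[:,2],R2,a,.02)
        if ep<4e-3 and er<.03: pl2=pl+[q]
        else: pl2=pl
        for c in pl2: b.append((np.abs(a-c).max(),a,c))
      if b:
        b.sort(key=lambda t:t[0]); d,a,c=b[0]; print(fl,p,yaw,round(d),a.round(0),c.round(0))
E
python3 pairs.py
```

```text
0 20 -100 224 [-77.  57.  39.  71.  12. 117. 135.] [  7.  13.  -8. 112.   2.  50. -90.]
0 20 -80 210 [-54.  43. -11.  83.  44. 117. 120.] [  7.  13.  -8. 112.   2.  50. -90.]
0 20 -60 208 [-38.  41. -39.  97.  64. 117. 118.] [  7.  13.  -8. 112.   2.  50. -90.]
0 20 -40 214 [-51.  28. -26. 112.  67.  99. 124.] [  7.  13.  -8. 112.   2.  50. -90.]
0 20 80 132 [ 70.  34. -78. 134. -64.  39.  42.] [  7.  13.  -8. 112.   2.  50. -90.]
0 20 100 107 [ 63.  54. -78. 119. -23.  50.  17.] [  7.  13.  -8. 112.   2.  50. -90.]
0 20 120 108 [ -5.  30.   0. 105. -59.  92.  50.] [-58.  33.  70. 112. -38.  57. -58.]
0 20 140 106 [ 36.  65. -72.  90.  -6.  88.  16.] [  7.  13.  -8. 112.   2.  50. -90.]
0 20 160 105 [ 25.  75. -78.  77.   6. 107.  15.] [  7.  13.  -8. 112.   2.  50. -90.]
1 20 -100 134 [-77.  57.  39.  71.  12. 117. -45.] [ 14.  13. -16. 112.   5.  50.  88.]
1 20 -80 121 [-56.  43.  -8.  83.  43. 116. -59.] [ 63.  35. -78. 111.  40.  62.  62.]
1 20 -60 123 [-38.  41. -39.  97.  64. 117. -62.] [ 63.  35. -78. 111.  40.  62.  61.]
1 20 -40 117 [-54.  27. -22. 112.  65.  97. -55.] [ 63.  35. -78. 111.  40.  62.  62.]
1 20 -20 116 [-40.  20. -40. 127.  79.  89. -54.] [ 63.  35. -78. 111.  40.  62.  61.]
1 20 80 189 [  -3.   11.    0.  135.  -88.   67. -127.] [ 63.  35. -78. 111.  40.  62.  62.]
1 20 100 196 [  30.   24.  -35.  120.  -61.   70. -135.] [ 63.  35. -78. 111.  40.  62.  62.]
1 20 120 185 [ -28.   34.   28.  105.  -68.  102. -124.] [ 63.  35. -78. 111.  40.  62.  62.]
1 20 140 183 [ -27.   41.   23.   91.  -57.  112. -121.] [ 63.  35. -78. 111.  40.  62.  62.]
1 20 160 208 [  14.   56.  -49.   77.  -15.  107. -146.] [ 63.  35. -78. 111.  40.  62.  62.]
```

```bash
cat >> kin.py <<'E'
def jrows(q0,q1,N,show=True):
    T,R=FK(q0,X); mx=0; zmin=9
    for i in range(1,N+1):
        T2,R2=FK(q0+(q1-q0)*i/N,X); t=R.T@(T2-T); r=np.degrees(Ro.from_matrix(R.T@R2).as_rotvec())
        mx=max(mx,np.linalg.norm(r)); 
        if show: print('{"tx":%.3f,"ty":%.3f,"tz":%.3f,"rx":%.1f,"ry":%.1f,"rz":%.1f},'%(*t,*r), '  ',T2.round(3),R2[:,2].round(2))
        T,R=T2,R2
    print('maxrot',mx)
E
python3 - <<'E'
from kin import *
qc=np.array(env.get_obs()['qpos'])
J=np.array([.429,.305,.166]); C=np.array([.552,-.017,.062])
rng=np.random.default_rng(0)
for yaw in (-20,-30,-40):
  for p in (20,):
    R=flip(tool(yaw,p)); best=[]
    for k in range(10):
      q,ep,er=ik(J-.011*R[:,2]+[0,0,.12],R,qc if k==0 else rng.uniform(lo,hi),1e-3)
      if ep<3e-3 and er<.03:
        q2,ep,er=ik(J-.011*R[:,2],R,q,1e-2)
        R3=flip(tool(3,65+p)); best.append((np.abs(q-qc).max(),q.round(0),q2.round(0),np.round([ep,er],3),*[ik(C-.011*R3[:,2]+[0,0,h],R3,q2,.01)[0].round(0) for h in (.1,0)]))
    best.sort(key=lambda t:t[0]); 
    for b in best[:2]: print(yaw,*b,sep='\n  ')
E
```

```text
-20
  103.51960399834572
  [-25.   5. -54. 123.  72.  87. -37.]
  [-32.  22. -49. 127.  81.  92. -54.]
  [0. 0.]
  [ 26.   7. -29. 107.   4.  62.  89.]
  [ 63.  35. -78. 111.  40.  62.  62.]
-20
  104.134073208834
  [-56.   3. -22. 124.  70.  85. -37.]
  [-57.  17. -21. 127.  76.  83. -53.]
  [0. 0.]
  [ -4.   6.   3. 107.  -1.  62.  92.]
  [ 14.  13. -16. 112.   5.  50.  88.]
-30
  97.94756056338568
  [-12.  22. -73. 116.  77. 108. -43.]
  [-21.  37. -63. 119.  84. 110. -57.]
  [0. 0.]
  [ 67.  20. -78. 106.  22.  66.  75.]
  [ 63.  35. -78. 111.  40.  62.  62.]
-30
  99.50391140721493
  [-26.  14. -55. 116.  72. 100. -42.]
  [-32.  29. -50. 119.  78. 101. -56.]
  [0. 0.]
  [ 27.   7. -30. 107.   4.  62.  89.]
  [ 63.  35. -78. 111.  40.  62.  62.]
-40
  94.1159643254015
  [-18.  28. -67. 109.  76. 117. -47.]
  [-24.  41. -60. 111.  80. 116. -60.]
  [0. 0.]
  [ 67.  20. -78. 106.  22.  66.  75.]
  [ 63.  35. -78. 111.  40.  62.  62.]
-40
  94.3403589043593
  [-19.  27. -65. 109.  75. 116. -47.]
  [-25.  40. -58. 111.  79. 115. -59.]
  [0. 0.]
  [ 67.  20. -78. 106.  22.  66.  75.]
  [ 63.  35. -78. 111.  40.  62.  62.]
```

Run:
```python
from kin import *
qc=np.array(env.get_obs()['qpos'])
J=np.array([.429,.305,.166])
R=flip(tool(-25,20))
q,ep,er=ik(J-.011*R[:,2]+[0,0,.13],R,np.array([-50,6,-28,120,70,88,-38.]),1e-2); print(q.round(1),ep,er)
jrows(qc,q,18)
```

```text
[-50.    5.7 -27.9 119.5  68.7  90.1 -37.1] 4.170941925155551e-07 4.899101294240376e-06
{"tx":-0.013,"ty":0.008,"tz":0.009,"rx":-3.4,"ry":-0.5,"rz":-9.5},    [0.458 0.335 0.305] [ 0.43  0.1  -0.9 ]
{"tx":-0.013,"ty":0.006,"tz":0.008,"rx":-3.3,"ry":-0.7,"rz":-9.4},    [0.451 0.329 0.292] [ 0.43  0.04 -0.9 ]
{"tx":-0.012,"ty":0.004,"tz":0.007,"rx":-3.2,"ry":-0.9,"rz":-9.4},    [0.445 0.322 0.281] [ 0.43 -0.01 -0.9 ]
{"tx":-0.011,"ty":0.003,"tz":0.006,"rx":-3.1,"ry":-1.0,"rz":-9.4},    [0.439 0.315 0.271] [ 0.44 -0.07 -0.9 ]
{"tx":-0.010,"ty":0.001,"tz":0.005,"rx":-3.1,"ry":-1.2,"rz":-9.3},    [0.435 0.308 0.264] [ 0.45 -0.12 -0.88]
{"tx":-0.008,"ty":0.000,"tz":0.004,"rx":-3.0,"ry":-1.3,"rz":-9.3},    [0.432 0.302 0.258] [ 0.47 -0.18 -0.86]
{"tx":-0.007,"ty":-0.000,"tz":0.003,"rx":-3.0,"ry":-1.5,"rz":-9.2},    [0.429 0.296 0.254] [ 0.49 -0.22 -0.84]
{"tx":-0.005,"ty":-0.000,"tz":0.002,"rx":-2.9,"ry":-1.6,"rz":-9.1},    [0.427 0.291 0.252] [ 0.52 -0.27 -0.81]
{"tx":-0.004,"ty":-0.000,"tz":0.001,"rx":-2.8,"ry":-1.8,"rz":-9.1},    [0.426 0.287 0.252] [ 0.54 -0.31 -0.78]
{"tx":-0.003,"ty":0
[... 305 characters left out ...]
9 -0.66]
{"tx":-0.002,"ty":0.003,"tz":-0.004,"rx":-2.5,"ry":-2.4,"rz":-8.6},    [0.425 0.282 0.263] [ 0.68 -0.41 -0.61]
{"tx":-0.002,"ty":0.004,"tz":-0.005,"rx":-2.4,"ry":-2.6,"rz":-8.4},    [0.425 0.285 0.269] [ 0.71 -0.42 -0.56]
{"tx":-0.002,"ty":0.005,"tz":-0.006,"rx":-2.3,"ry":-2.8,"rz":-8.3},    [0.424 0.289 0.276] [ 0.75 -0.42 -0.51]
{"tx":-0.003,"ty":0.006,"tz":-0.007,"rx":-2.2,"ry":-3.0,"rz":-8.1},    [0.423 0.294 0.283] [ 0.79 -0.42 -0.45]
{"tx":-0.004,"ty":0.006,"tz":-0.008,"rx":-2.0,"ry":-3.2,"rz":-8.0},    [0.422 0.301 0.291] [ 0.82 -0.41 -0.4 ]
{"tx":-0.005,"ty":0.007,"tz":-0.009,"rx":-1.8,"ry":-3.4,"rz":-7.8},    [0.42  0.309 0.3  ] [ 0.85 -0.4  -0.34]
maxrot 10.054589303876895
```

```bash
python3 -m creep '[{"tx":0,"ty":0,"tz":-0.03,"rx":0,"ry":0,"rz":0},{"tx":0,"ty":0,"tz":-0.03,"rx":0,"ry":0,"rz":0},{"tx":-0.013,"ty":0.008,"tz":0.009,"rx":-3.4,"ry":-0.5,"rz":-9.5},{"tx":-0.013,"ty":0.006,"tz":0.008,"rx":-3.3,"ry":-0.7,"rz":-9.4},{"tx":-0.012,"ty":0.004,"tz":0.007,"rx":-3.2,"ry":-0.9,"rz":-9.4},{"tx":-0.011,"ty":0.003,"tz":0.006,"rx":-3.1,"ry":-1,"rz":-9.4},{"tx":-0.01,"ty":0.001,"tz":0.005,"rx":-3.1,"ry":-1.2,"rz":-9.3},{"tx":-0.008,"ty":0,"tz":0.004,"rx":-3,"ry":-1.3,"rz":-9.3},{"tx":-0.007,"ty":0,"tz":0.003,"rx":-3,"ry":-1.5,"rz":-9.2},{"tx":-0.005,"ty":0,"tz":0.002,"rx":-2.9,"ry":-1.6,"rz":-9.1}]'
python3 - <<'E'
from kin import *
S=addsample(); print(fitlin(S)[1].round(4)[-1],np.round(S[-1][0],1),np.round(S[-1][1],3),cur()[1][:,2].round(2))
E
```

```text
time_s: 4.75
tool_pos: [0.3965, 0.2825, 0.3046]
tool_rot: [144.3, 3.3, 67.2]
force: [0.1, 0.3, -0.0]
grip_width: 0.087
[ 0.0001  0.     -0.    ] [-47.1  -7.4 -14.9 112.   34.9  77.4 -92.1] [0.396 0.283 0.305] [ 0.52 -0.27 -0.81]
```

Tracking matches the model to 0.1 mm. I'll continue.

```bash
python3 -m creep '[{"tx":-0.004,"ty":0,"tz":0.001,"rx":-2.8,"ry":-1.8,"rz":-9.1},{"tx":-0.003,"ty":0,"tz":0,"rx":-2.8,"ry":-1.9,"rz":-9},{"tx":-0.002,"ty":0.001,"tz":-0.001,"rx":-2.7,"ry":-2.1,"rz":-8.8},{"tx":-0.002,"ty":0.002,"tz":-0.002,"rx":-2.6,"ry":-2.3,"rz":-8.7},{"tx":-0.002,"ty":0.003,"tz":-0.004,"rx":-2.5,"ry":-2.4,"rz":-8.6},{"tx":-0.002,"ty":0.004,"tz":-0.005,"rx":-2.4,"ry":-2.6,"rz":-8.4},{"tx":-0.002,"ty":0.005,"tz":-0.006,"rx":-2.3,"ry":-2.8,"rz":-8.3},{"tx":-0.003,"ty":0.006,"tz":-0.007,"rx":-2.2,"ry":-3,"rz":-8.1},{"tx":-0.004,"ty":0.006,"tz":-0.008,"rx":-2,"ry":-3.2,"rz":-8},{"tx":-0.005,"ty":0.007,"tz":-0.009,"rx":-1.8,"ry":-3.4,"rz":-7.8}]'
python3 - <<'E'
from kin import *
S=addsample(); print(fitlin(S)[1].round(4)[-1],np.round(S[-1][0],1),np.round(S[-1][1],3),cur()[1][:,2].round(2))
J=np.array([.429,.305,.168]); R=flip(tool(-25,20)); z=R[:,2]
plan(J-.011*z+[0,0,.12],R,3)
snap('top','t2.png'); snap('scene','s2.png')
E
```

```text
time_s: 6.0
tool_pos: [0.3886, 0.3022, 0.3542]
tool_rot: [-179.2, 70.1, 156.3]
force: [0.0, -0.4, 0.5]
grip_width: 0.087
[-0. -0. -0.] [-56.6   0.3 -24.4 118.4  65.2  93.4 -31.9] [0.389 0.302 0.354] [ 0.85 -0.39 -0.34]
dist 0.0701 rotvec [0.4 0.1 0.4]
1 [0.0167 0.0065 0.015 ] [0.13 0.02 0.15]
2 [0.0167 0.0065 0.015 ] [0.13 0.02 0.15]
3 [0.0167 0.0065 0.015 ] [0.13 0.02 0.15]
```

View pics/s2.png

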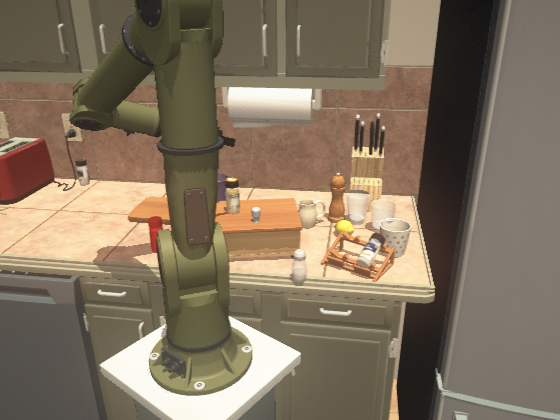

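View pics/t2.png

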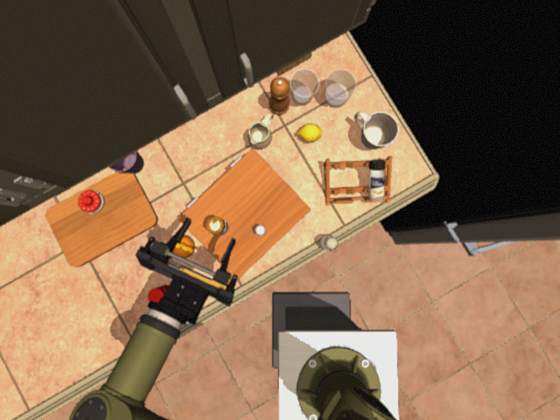

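```bash
python3 -m creep '[{"tx":0.017,"ty":0.0065,"tz":0.015,"rx":0,"ry":0,"rz":0},{"tx":0.017,"ty":0.0065,"tz":0.015,"rx":0,"ry":0,"rz":0.5},{"tx":0.017,"ty":0.0065,"tz":0.015,"rx":0.4,"ry":0,"rz":0},{"tx":0,"ty":0,"tz":0,"rx":0,"ry":0,"rz":0}]'
python3 - <<'E'
from kin import *
J=np.array([.429,.305,.168]); R=flip(tool(-25,20)); z=R[:,2]
print(cur()[0]); plan(J-.011*z,R,6)
c=snap('wrist','w2.png'); snap('top','t3.png')
for X_ in ([.429,.305,.112],[.429,.305,.217],[.418,.203,.14]): print(proj(c,X_))
E
```

```text
time_s: 6.6
tool_pos: [0.4203, 0.3078, 0.2894]
tool_rot: [179.6, 69.8, 154.1]
force: [-0.4, -0.3, 0.1]
grip_width: 0.0871
[0.42029508 0.30778245 0.28937547]
dist 0.1176 rotvec [-0.4 -0.2 -0.3]
1 [0.0185 0.0001 0.0066] [-0.07 -0.03 -0.05]
2 [0.0185 0.0001 0.0066] [-0.07 -0.03 -0.05]
3 [0.0185 0.0002 0.0065] [-0.07 -0.03 -0.05]
4 [0.0185 0.0002 0.0065] [-0.07 -0.03 -0.05]
5 [0.0185 0.0002 0.0065] [-0.07 -0.03 -0.05]
6 [0.0185 0.0002 0.0065] [-0.07 -0.03 -0.05]
[279.73182309 -28.57341278]
[280.14837052 150.17449502]
[139.81445268  52.59006759]
```

View pics/w2.png

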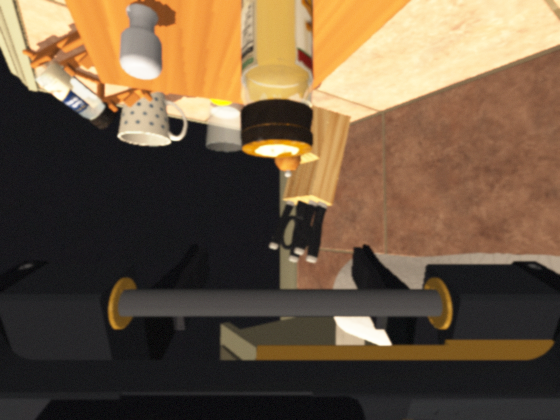

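View pics/t3.png

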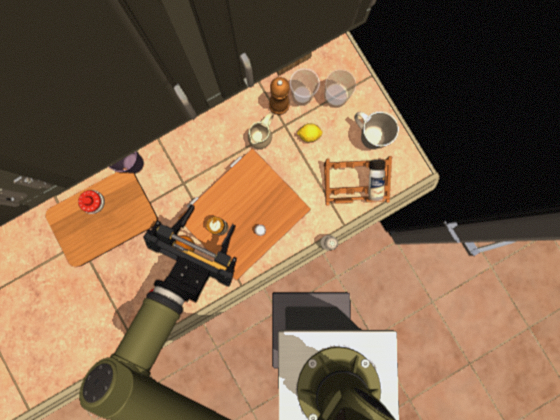

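The wrist view (inverted) shows the jar cap centred at u≈277, against a predicted 280, so the lateral alignment is good. Descending.

```bash
python3 -m creep '[{"tx":0.0185,"ty":0,"tz":0.0065,"rx":0,"ry":0,"rz":0},{"tx":0.0185,"ty":0,"tz":0.0065,"rx":0,"ry":0,"rz":0},{"tx":0.0185,"ty":0,"tz":0.0065,"rx":-0.4,"ry":-0.2,"rz":-0.3},{"tx":0.0185,"ty":0,"tz":0.0065,"rx":0,"ry":0,"rz":0},{"tx":0.0185,"ty":0,"tz":0.0065,"rx":0,"ry":0,"rz":0},{"tx":0.0185,"ty":0,"tz":0.0065,"rx":0,"ry":0,"rz":0},{"tx":0,"ty":0,"tz":0,"rx":0,"ry":0,"rz":0}]'
python3 - <<'E'
from kin import *
J=np.array([.429,.305,.168]); R=flip(tool(-25,20)); z=R[:,2]
print(np.round(env.get_obs()['qpos'],1)); plan(J-.011*z,R,1)
c=snap('wrist','w3.png'); snap('top','t4.png')
E
```

```text
time_s: 7.58
tool_pos: [0.4188, 0.3097, 0.1733]
tool_rot: [179.8, 70.0, 154.9]
force: [-0.1, 0.3, -0.2]
grip_width: 0.0868
[-57.2  19.7 -22.  123.   72.3  87.5 -54.2]
dist 0.0018 rotvec [ 0.1  0.  -0. ]
1 [0.0011 0.0001 0.0014] [ 0.08  0.03 -0.03]
```

View pics/w3.png

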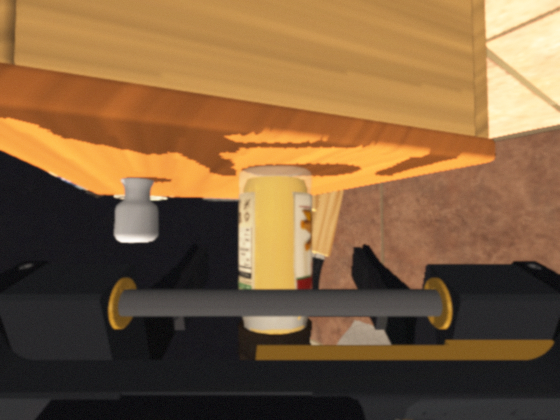

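View pics/t4.png

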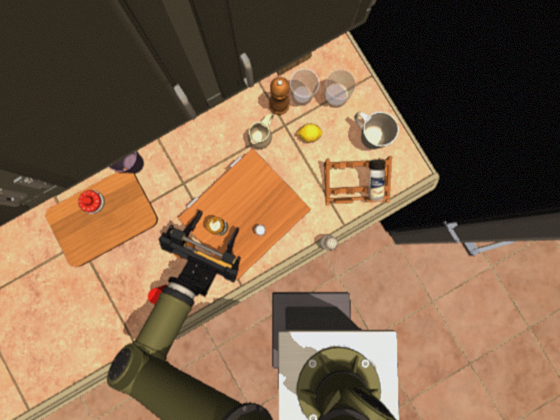

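The jar sits between the fingers in the wrist view (u 240–312, with the fingertips at about 190 and 370). Closing.

```bash
python3 -m creep '[{"tx":0,"ty":0,"tz":0.001,"rx":0,"ry":0,"rz":0},{"tx":0,"ty":0,"tz":0,"rx":0,"ry":0,"rz":0},{"tx":0,"ty":0,"tz":0,"rx":0,"ry":0,"rz":0},{"tx":0,"ty":0,"tz":0,"rx":0,"ry":0,"rz":0},{"tx":0,"ty":0,"tz":0,"rx":0,"ry":0,"rz":0},{"tx":0,"ty":0,"tz":0,"rx":0,"ry":0,"rz":0}]' 0.03 15
python3 - <<'E'
from kin import *
c=snap('wrist','w4.png'); print(env.get_obs()['grip_width'],cur()[0],env.get_obs()['force'])
E
```

```text
time_s: 8.43
tool_pos: [0.4201, 0.3089, 0.1731]
tool_rot: [179.8, 70.1, 154.8]
force: [-1.0, -0.2, 0.3]
grip_width: 0.0406
0.040551593550941095 [0.42009974 0.30883932 0.17305686] [ 0.34122448 -0.08226602  0.8509935 ]
```

View pics/w4.png

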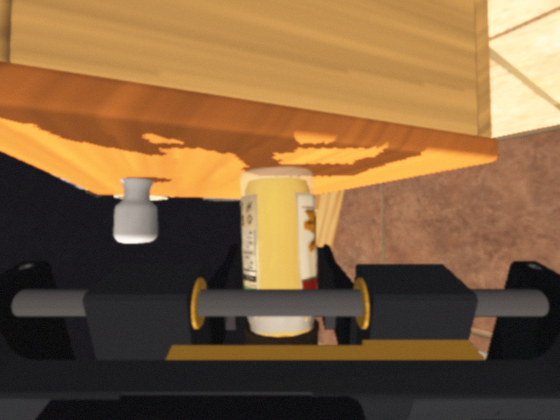

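The grip is on (40.6 mm). Next I'll refine the cradle pose from jar2 and the rack in the unobstructed top view.

Run:
```python
from h import *
t=load('t4.png'); cv2.imwrite('pics/r1.png',cv2.resize(t['pixels'][145:220,315:405,::-1],None,fx=8,fy=8,interpolation=2))
s=load('s2.png'); cv2.imwrite('pics/r2.png',cv2.resize(s['pixels'][222:282,315:405,::-1],None,fx=8,fy=8,interpolation=2))
```

```text
(no output)
```

View pics/r1.png

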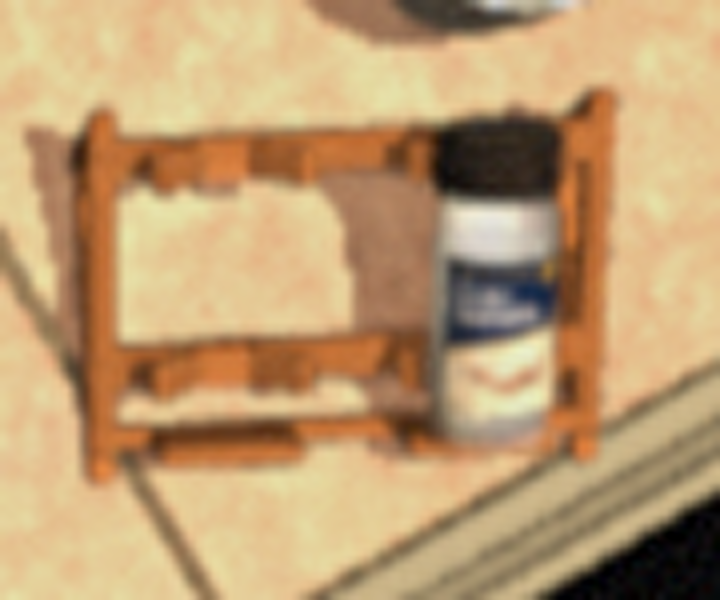

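View pics/r2.png

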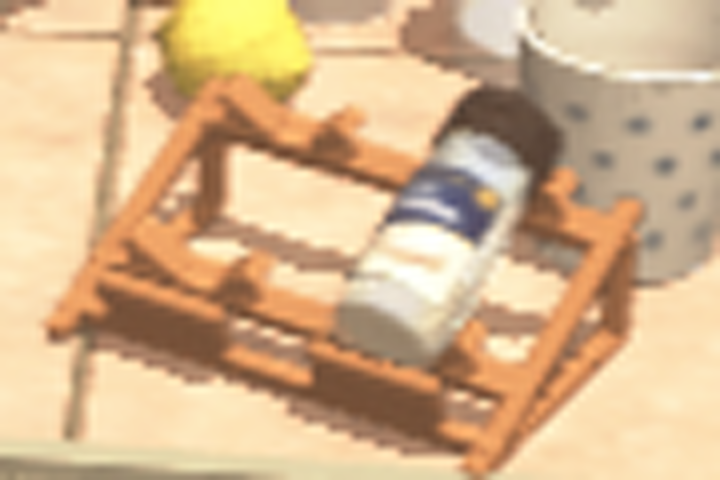

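Run:
```python
from h import *
t=load('t4.png'); s=load('s2.png')
f=lambda x,y:(315+x/8-.44,145+y/8-.44); g=lambda x,y:(315+x/8-.44,222+y/8-.44)
cap=onz(t,*f(499,120),.0634); ft=onz(t,*f(493,443),.0564)
print('cap ext',cap,'foot ext',ft,'len',np.linalg.norm((cap-ft)[:2]),'yaw',np.degrees(np.arctan2(*(cap-ft)[1::-1])))
m=(cap+ft)/2; print('jar2 mid top',m)
# rails direction: left rail top edges, right rail
for a,b in [((102,115),(100,478)),((600,95),(583,455))]:
    A=onz(t,*f(*a),.09);B=onz(t,*f(*b),.025);print('rail',A,B,np.degrees(np.arctan2(A[1]-B[1],A[0]-B[0])))
A=onz(t,*f(110,437),.03);B=onz(t,*f(560,425),.03)
print('front y dir',np.degrees(np.arctan2(-(A-B)[0],(A-B)[1])))
A=onz(t,*f(120,140),.08);B=onz(t,*f(430,128),.08)
print('back y dir',np.degrees(np.arctan2(-(A-B)[0],(A-B)[1])))
A=onz(t,*f(100,478),.02);B=onz(t,*f(583,455),.02);print('ends',A,B,np.linalg.norm(A-B),np.degrees(np.arctan2(-(A-B)[0],(A-B)[1])))
print('ledge left centre',onz(t,*f(228,445),.045),'right foot', onz(t,*f(493,443),.0564))
# scene check of mid: project candidates
for yaw in (3,):
  d=np.array([np.cos(np.radians(yaw)),np.sin(np.radians(yaw)),0])
  for M in (m,):
    ax=np.array([d[0]*.906,d[1]*.906,.4226])
    for k in (-.0525,.0525):
      u=proj(s,np.r_[M[:2],.06]+k*ax); print('scene axis pt crop',(u-[315-.44,222-.44])*8)
```

```text
cap ext [ 0.6043332  -0.10246517  0.0634    ] foot ext [ 0.49820826 -0.09985636  0.0564    ] len 0.10615700875084319 yaw -1.408186738458595
jar2 mid top [ 0.55127073 -0.10116076  0.0599    ]
rail [0.60082326 0.03155704 0.09      ] [0.49007941 0.0254509  0.025     ] 3.155950423844204
rail [ 0.60693759 -0.12857771  0.09      ] [ 0.49750127 -0.13772634  0.025     ] 4.778689870890614
front y dir 1.400806981627165
back y dir 2.1018444295158853
ends [0.49057713 0.02481917 0.02      ] [ 0.49803108 -0.13906378  0.02      ] 0.16405237568980405 2.6042126378417123
ledge left centre [ 0.49899704 -0.01464658  0.045     ] right foot [ 0.49820826 -0.09985636  0.0564    ]
scene axis pt crop [377.62709892 346.89893755]
scene axis pt crop [509.3997059  126.36980436]
```

```bash
python3 - <<'E'
from kin import *
p,R=cur(); c=R.T@(np.array([.429,.305,.1645])-p); print('jar centre in tool',c.round(4), 'jar axis in tool',(R.T@[0,0,1]).round(4))
c[1]=0; np.save('ct.npy',c)
E
python3 -m creep '[{"tx":-0.0047,"ty":0,"tz":-0.0017,"rx":0,"ry":0,"rz":0},{"tx":-0.0094,"ty":0,"tz":-0.0034,"rx":0,"ry":0,"rz":0},{"tx":-0.0188,"ty":0,"tz":-0.0068,"rx":0,"ry":0,"rz":0},{"tx":-0.0188,"ty":0,"tz":-0.0068,"rx":0,"ry":0,"rz":0},{"tx":-0.0188,"ty":0,"tz":-0.0068,"rx":0,"ry":0,"rz":0},{"tx":-0.0188,"ty":0,"tz":-0.0068,"rx":0,"ry":0,"rz":0},{"tx":-0.0188,"ty":0,"tz":-0.0068,"rx":0,"ry":0,"rz":0},{"tx":-0.0094,"ty":0,"tz":-0.0034,"rx":0,"ry":0,"rz":0},{"tx":0,"ty":0,"tz":0,"rx":0,"ry":0,"rz":0}]'
cat > place.py <<'E'
from kin import *
ct=np.load('ct.npy'); C=np.array([.548,-.017,.060]); R3=flip(tool(3,85))
E
python3 - <<'E'
from place import *
S=addsample(); print(fitlin(S)[1].round(4)[-1]); q0=np.array(S[-1][0]); print(q0.round(1))
c=snap('wrist','w5.png')
for sd in (q0,[-4,6,3,107,-1,62,92],[26,7,-29,107,4,62,89],[-30,10,20,107,-10,62,85]):
    q,ep,er=ik(C-R3@ct+[0,0,.12],R3,np.array(sd,float),1e-2); print(q.round(1),ep.round(4),er.round(4))
E
```

```text
jar centre in tool [0.0047 0.0003 0.012 ] jar axis in tool [-9.401e-01  9.000e-04 -3.410e-01]
time_s: 9.6
tool_pos: [0.4201, 0.309, 0.2986]
tool_rot: [179.5, 70.0, 154.6]
force: [0.5, -0.1, -2.0]
grip_width: 0.0406
[-0.     -0.0001  0.0001]
[-55.4   6.7 -22.8 119.4  68.5  89.9 -38.3]
[ -6.3   5.    5.7 105.7  -0.7  64.3  92.6] 0.0 0.0005
[ -3.9   5.    3.1 105.7  -0.5  64.3  92.4] 0.0 0.0
[ 26.2   6.6 -28.9 104.7   3.5  64.6  89.2] 0.0 0.0
[-24.5   4.9  25.  106.3  -2.6  64.3  94.4] 0.0 0.0
```

View pics/w5.png

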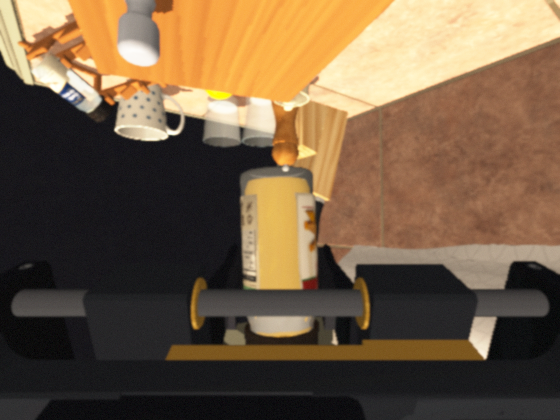

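The jar lifted with no slip. Now the transfer: interpolate in joint space and read off the Cartesian rows.

Run:
```python
from place import *
q0=np.array(env.get_obs()['qpos'])
q,ep,er=ik(C-R3@ct+[0,0,.12],R3,q0,1e-2)
N=18; jrows(q0,q,N)
a=np.array([-.94,0,-.341])
for i in range(0,N+1,2):
    T,R=FK(q0+(q-q0)*i/N,X); j=T+R@ct; print(i,'foot',(j-R@a*.0525).round(3),'cap',(j+R@a*.0525).round(3), 'tip',(T+R[:,2]*.025).round(3))
```

```text
{"tx":0.007,"ty":-0.021,"tz":0.028,"rx":4.7,"ry":4.2,"rz":-4.8},    [0.432 0.28  0.282] [ 0.79 -0.46 -0.4 ]
{"tx":0.007,"ty":-0.018,"tz":0.026,"rx":4.0,"ry":4.7,"rz":-4.5},    [0.442 0.252 0.267] [ 0.72 -0.52 -0.47]
{"tx":0.007,"ty":-0.016,"tz":0.025,"rx":3.2,"ry":5.1,"rz":-4.2},    [0.449 0.226 0.252] [ 0.64 -0.56 -0.53]
{"tx":0.006,"ty":-0.014,"tz":0.024,"rx":2.3,"ry":5.3,"rz":-3.8},    [0.454 0.202 0.239] [ 0.56 -0.58 -0.58]
{"tx":0.005,"ty":-0.012,"tz":0.022,"rx":1.4,"ry":5.5,"rz":-3.5},    [0.458 0.179 0.226] [ 0.48 -0.6  -0.64]
{"tx":0.004,"ty":-0.010,"tz":0.021,"rx":0.6,"ry":5.4,"rz":-3.2},    [0.461 0.159 0.215] [ 0.4  -0.6  -0.69]
{"tx":0.002,"ty":-0.009,"tz":0.019,"rx":-0.3,"ry":5.2,"rz":-3.0},    [0.463 0.141 0.204] [ 0.33 -0.59 -0.74]
{"tx":0.001,"ty":-0.008,"tz":0.017,"rx":-1.1,"ry":4.9,"rz":-2.7},    [0.465 0.125 0.195] [ 0.26 -0.56 -0.78]
{"tx":-0.001,"ty":-0.007,"tz":0.015,"rx":-1.8,"ry":4.5,"rz":-2.5},    [0.468 0.11  0.187] [ 0.19 -0.53 -0.83]
{"tx":-0.003,"ty":-0.007,"tz":0.013,"rx":-2.5,"ry":3.9,"rz":-2.3},    [0.472 0.097 0.181] [ 0.13 -0.48 -0.86]
{"tx":-0.005,"
[... 963 characters left out ...]
.299 0.289]
2 foot [0.436 0.241 0.206] cap [0.46  0.252 0.308] tip [0.46  0.239 0.255]
4 foot [0.434 0.187 0.182] cap [0.482 0.203 0.275] tip [0.468 0.187 0.224]
6 foot [0.428 0.145 0.164] cap [0.495 0.159 0.243] tip [0.471 0.144 0.197]
8 foot [0.423 0.113 0.151] cap [0.505 0.124 0.216] tip [0.472 0.111 0.176]
10 foot [0.423 0.088 0.144] cap [0.514 0.095 0.196] tip [0.475 0.085 0.16 ]
12 foot [0.431 0.066 0.141] cap [0.527 0.07  0.183] tip [0.484 0.063 0.15 ]
14 foot [0.447 0.043 0.142] cap [0.545 0.047 0.18 ] tip [0.501 0.042 0.148]
16 foot [0.471 0.016 0.148] cap [0.568 0.02  0.186] tip [0.525 0.017 0.154]
18 foot [ 0.5   -0.019  0.158] cap [ 0.596 -0.014  0.202] tip [ 0.554 -0.017  0.167]
```

```bash
python3 -m creep '[{"tx":-0.0235,"ty":0,"tz":-0.0085,"rx":0,"ry":0,"rz":0},{"tx":-0.0235,"ty":0,"tz":-0.0085,"rx":0,"ry":0,"rz":0},{"tx":0.007,"ty":-0.021,"tz":0.028,"rx":4.7,"ry":4.2,"rz":-4.8},{"tx":0.007,"ty":-0.018,"tz":0.026,"rx":4,"ry":4.7,"rz":-4.5},{"tx":0.007,"ty":-0.016,"tz":0.025,"rx":3.2,"ry":5.1,"rz":-4.2},{"tx":0.006,"ty":-0.014,"tz":0.024,"rx":2.3,"ry":5.3,"rz":-3.8},{"tx":0.005,"ty":-0.012,"tz":0.022,"rx":1.4,"ry":5.5,"rz":-3.5},{"tx":0.004,"ty":-0.01,"tz":0.021,"rx":0.6,"ry":5.4,"rz":-3.2},{"tx":0.002,"ty":-0.009,"tz":0.019,"rx":-0.3,"ry":5.2,"rz":-3},{"tx":0.001,"ty":-0.008,"tz":0.017,"rx":-1.1,"ry":4.9,"rz":-2.7},{"tx":-0.001,"ty":-0.007,"tz":0.015,"rx":-1.8,"ry":4.5,"rz":-2.5}]'
python3 - <<'E'
from place import *
S=addsample(); print(fitlin(S)[1].round(4)[-1]); q0=np.array(S[-1][0]); print(q0.round(1),cur()[1][:,2].round(2))
E
```

```text
time_s: 11.02
tool_pos: [0.4678, 0.1095, 0.2369]
tool_rot: [-149.7, 16.6, 173.6]
force: [-0.2, 0.0, -2.3]
grip_width: 0.0405
[-0.0001  0.0001  0.0001]
[-33.8   2.9  -5.3 109.5  32.6  81.8  31.1] [ 0.19 -0.53 -0.83]
```

```bash
python3 -m creep '[{"tx":-0.003,"ty":-0.007,"tz":0.013,"rx":-2.5,"ry":3.9,"rz":-2.3},{"tx":-0.005,"ty":-0.008,"tz":0.011,"rx":-3,"ry":3.3,"rz":-2.1},{"tx":-0.007,"ty":-0.008,"tz":0.008,"rx":-3.5,"ry":2.6,"rz":-1.9},{"tx":-0.009,"ty":-0.01,"tz":0.006,"rx":-3.7,"ry":1.8,"rz":-1.7},{"tx":-0.01,"ty":-0.011,"tz":0.004,"rx":-3.9,"ry":1,"rz":-1.6},{"tx":-0.012,"ty":-0.013,"tz":0.001,"rx":-3.9,"ry":0.1,"rz":-1.5},{"tx":-0.013,"ty":-0.015,"tz":-0.001,"rx":-3.8,"ry":-0.7,"rz":-1.4},{"tx":-0.014,"ty":-0.017,"tz":-0.004,"rx":-3.5,"ry":-1.4,"rz":-1.4},{"tx":-0.014,"ty":-0.02,"tz":-0.006,"rx":-3.1,"ry":-2.1,"rz":-1.3},{"tx":0,"ty":0,"tz":0,"rx":0,"ry":0,"rz":0}]'
python3 - <<'E'
from place import *
S=addsample(); q0=np.array(S[-1][0]); print(q0.round(1),cur()[1][:,2].round(2))
plan(C-R3@ct+[0,0,.12],R3,1)
snap('wrist','w6.png'); snap('top','t6.png'); snap('scene','s6.png')
E
```

```text
time_s: 12.28
tool_pos: [0.5518, -0.0195, 0.2431]
tool_rot: [-180.0, 5.0, -177.4]
force: [0.0, 0.6, -2.7]
grip_width: 0.0401
[-12.1   2.8  11.9 102.1  -0.8  70.2  92.6] [ 0.09  0.   -1.  ]
dist 0.0508 rotvec [-0.1 -0.  -0.4]
1 [0.0044 0.0027 0.0505] [-0.07 -0.01 -0.4 ]
```

View pics/w6.png

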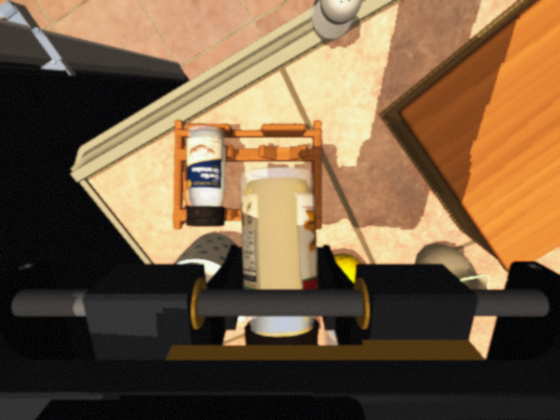

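View pics/t6.png

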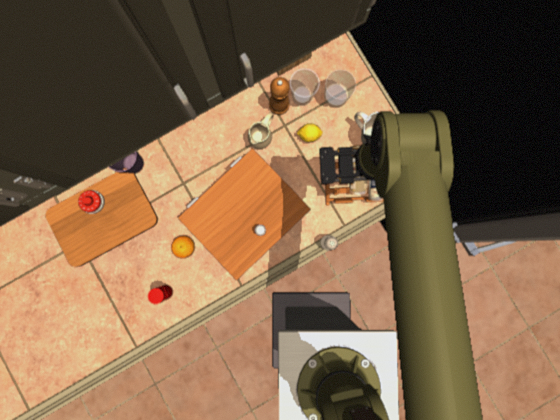

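View pics/s6.png

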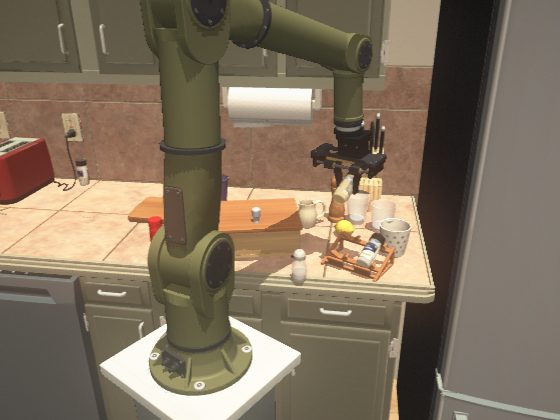

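Run:
```python
from h import *
t=load('w6.png'); cv2.imwrite('pics/w6c.png',cv2.resize(t['pixels'][110:240,165:335,::-1],None,fx=4.6,fy=4.6,interpolation=2))
```

```text
(no output)
```

View pics/w6c.png

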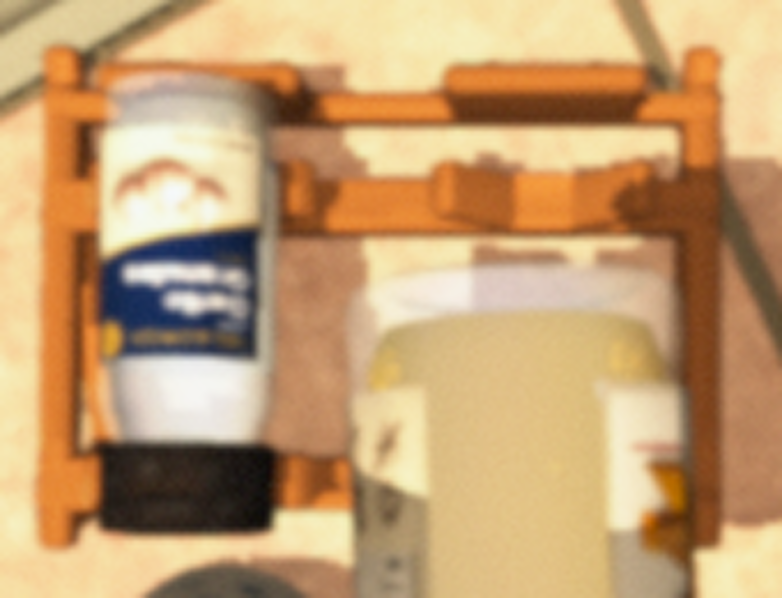

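Run:
```python
from h import *
t=load('w6.png'); f=lambda x,y:(165+x/4.6-.39,110+y/4.6-.39)
for z in (.035,.045): print(z,'ledgeL',onz(t,*f(546,75),z),'ledgeR',onz(t,*f(199,75),z),'ledge inner edge?',onz(t,*f(546,118),z))
for z in (.045,.055): print('saddle',z,onz(t,*f(545,190),z))
# jar2: foot/cap width midpoints at axis heights
a=onz(t,*f(187,120),.04); b=onz(t,*f(187,490),.075); print('jar2 axis',a,b,np.degrees(np.arctan2((b-a)[1],(b-a)[0])))
# rails
A=onz(t,*f(701,60),.02);B=onz(t,*f(62,60),.02);print(A,B,np.linalg.norm(A-B),np.degrees(np.arctan2(-(A-B)[0],(A-B)[1])))
A=onz(t,*f(680,110),.03);B=onz(t,*f(80,108),.03);print('front rail',np.degrees(np.arctan2(-(A-B)[0],(A-B)[1])))
# predicted foot/cap extremes of jar2 for mid=(.552,-.101,.06)
for yaw in (3,):
  d=np.array([np.cos(np.radians(yaw)),np.sin(np.radians(yaw)),0]);M=np.array([.552,-.101,.060]);ax=d*.9063+[0,0,.4226];n=-d*.4226+[0,0,.9063]
  for k in (-.0525,-.04,.0275,.0525): 
    u=[(proj(t,M+k*ax+h*n)-f(0,0))*4.6 for h in (-.0205,0,.0205)]; print(k,np.round(u).tolist())
```

```text
0.035 ledgeL [ 0.49673634 -0.01750885  0.035     ] ledgeR [ 0.50042672 -0.10047538  0.035     ] ledge inner edge? [ 0.50680605 -0.01701549  0.035     ]
0.045 ledgeL [ 0.49558639 -0.0176728   0.045     ] ledgeR [ 0.49916757 -0.09818452  0.045     ] ledge inner edge? [ 0.50535815 -0.01719404  0.045     ]
saddle 0.045 [ 0.52225638 -0.0166061   0.045     ]
saddle 0.055 [ 0.52029325 -0.01680257  0.055     ]
jar2 axis [ 0.51035764 -0.10269039  0.04      ] [ 0.5913332 -0.098742   0.075    ] 2.7915469591270003
[0.4931356  0.02110568 0.02      ] [ 0.50020399 -0.13781233  0.02      ] 0.15907512564524565 2.546735166804267
front rail 2.360458477390488
-0.0525 [[205.0, 119.0], [184.0, 93.0], [161.0, 65.0]]
-0.04 [[205.0, 168.0], [184.0, 145.0], [161.0, 120.0]]
0.0275 [[204.0, 434.0], [183.0, 428.0], [159.0, 422.0]]
0.0525 [[204.0, 534.0], [183.0, 534.0], [159.0, 535.0]]
```

The cradle comes out at (0.549, −0.017, 0.060) with yaw 2.6°. The wrist view agrees: ledge plank centre at y = −0.0175, saddle at −0.0167. Lowering, offset 4 mm up the slope.

```bash
sed -i 's/^ct=.*/ct=np.load("ct.npy"); C=np.array([.549,-.017,.060])+.004*np.array([.906,.04,.4226]); R3=flip(tool(2.6,85))/' place.py
python3 - <<'E'
from place import *
plan(C-R3@ct+[0,0,.03],R3,6)
E
```

```text
dist 0.1385 rotvec [ 0.1 -0.1  0.4]
1 [ 0.0012 -0.0004  0.023 ] [ 0.02 -0.02  0.07]
2 [ 0.0012 -0.0004  0.023 ] [ 0.02 -0.02  0.07]
3 [ 0.0012 -0.0004  0.023 ] [ 0.02 -0.02  0.07]
4 [ 0.0012 -0.0004  0.023 ] [ 0.02 -0.02  0.07]
5 [ 0.0012 -0.0004  0.023 ] [ 0.02 -0.02  0.07]
6 [ 0.0012 -0.0004  0.023 ] [ 0.02 -0.02  0.07]
```

```bash
python3 -m creep '[{"tx":0.001,"ty":-0.0005,"tz":0.023,"rx":0,"ry":0,"rz":0},{"tx":0.001,"ty":-0.0005,"tz":0.023,"rx":0,"ry":0,"rz":0},{"tx":0.001,"ty":-0.0005,"tz":0.023,"rx":0,"ry":0,"rz":0.4},{"tx":0.001,"ty":-0.0005,"tz":0.023,"rx":0,"ry":0,"rz":0},{"tx":0.001,"ty":-0.0005,"tz":0.023,"rx":0,"ry":0,"rz":0},{"tx":0.002,"ty":0,"tz":0.023,"rx":0,"ry":0,"rz":0},{"tx":0,"ty":0,"tz":0,"rx":0,"ry":0,"rz":0}]'
python3 - <<'E'
from place import *
plan(C-R3@ct+[0,0,.004],R3,3)
snap('wrist','w7.png');snap('scene','s7.png')
E
```

```text
time_s: 13.3
tool_pos: [0.5552, -0.0159, 0.103]
tool_rot: [179.9, 4.7, -177.3]
force: [-0.5, -0.6, -1.0]
grip_width: 0.0406
dist 0.025 rotvec [ 0.1 -0.3  0.1]
1 [ 0.0003 -0.0003  0.0083] [ 0.04 -0.09  0.03]
2 [ 0.0003 -0.0003  0.0083] [ 0.04 -0.09  0.03]
3 [ 0.0003 -0.0003  0.0083] [ 0.04 -0.09  0.03]
```

View pics/w7.png

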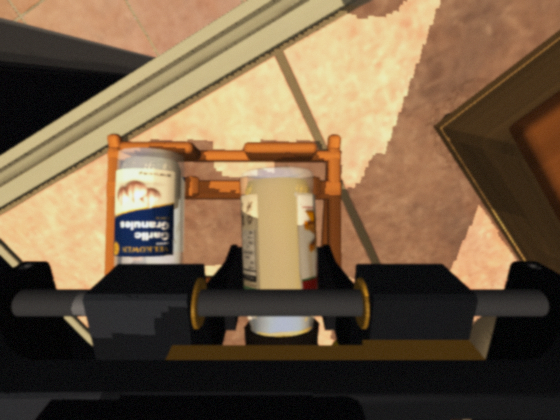

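The jar foot (u 245–313) is centred on the ledge plank (u 243–316). Lowering further.

```bash
python3 -m creep '[{"tx":0,"ty":0,"tz":0.0085,"rx":0,"ry":0,"rz":0},{"tx":0,"ty":0,"tz":0.0085,"rx":0,"ry":-0.3,"rz":0},{"tx":0,"ty":0,"tz":0.006,"rx":0,"ry":0,"rz":0},{"tx":0,"ty":0,"tz":0,"rx":0,"ry":0,"rz":0}]'
python3 -m creep '[{"tx":0,"ty":0,"tz":0.002,"rx":0,"ry":0,"rz":0},{"tx":0,"ty":0,"tz":0,"rx":0,"ry":0,"rz":0}]'
python3 -m creep '[{"tx":0,"ty":0,"tz":0.002,"rx":0,"ry":0,"rz":0},{"tx":0,"ty":0,"tz":0,"rx":0,"ry":0,"rz":0}]'
python3 - <<'E'
from place import *
plan(C-R3@ct,R3,1)
snap('wrist','w8.png')
E
```

```text
time_s: 13.9
tool_pos: [0.559, -0.0175, 0.082]
tool_rot: [179.9, 5.3, -177.5]
force: [0.5, -0.1, -1.6]
grip_width: 0.0407
time_s: 14.15
tool_pos: [0.5598, -0.0175, 0.0808]
tool_rot: [179.9, 5.4, -177.5]
force: [-0.2, -0.9, -0.7]
grip_width: 0.0408
time_s: 14.4
tool_pos: [0.5599, -0.0174, 0.0786]
tool_rot: [179.9, 5.4, -177.5]
force: [-0.6, -0.1, -1.8]
grip_width: 0.0405
dist 0.0058 rotvec [ 0.1  0.4 -0.1]
1 [0.0039 0.0009 0.0042] [ 0.1   0.37 -0.05]
```

View pics/w8.png

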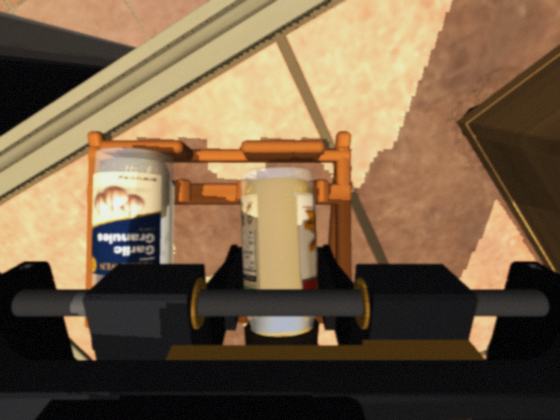

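```bash
for i in 1; do python3 -m creep '[{"tx":0.002,"ty":0.0005,"tz":0.002,"rx":0,"ry":0.3,"rz":0},{"tx":0,"ty":0,"tz":0,"rx":0,"ry":0,"rz":0}]'; python3 -m creep '[{"tx":0.002,"ty":0,"tz":0.002,"rx":0,"ry":0,"rz":0},{"tx":0,"ty":0,"tz":0,"rx":0,"ry":0,"rz":0}]';python3 -m creep '[{"tx":0,"ty":0,"tz":0.001,"rx":0,"ry":0,"rz":0},{"tx":0,"ty":0,"tz":0,"rx":0,"ry":0,"rz":0}]'; done
python3 - <<'E'
from place import *
plan(C-R3@ct,R3,1); o=env.get_obs(); print(o['force'],o['wrist_torque'])
snap('wrist','w9.png');snap('scene','s9.png')
E
```

```text
time_s: 14.7
tool_pos: [0.5578, -0.0169, 0.0763]
tool_rot: [179.9, 5.0, -177.4]
force: [1.0, -0.4, -1.0]
grip_width: 0.0405
time_s: 14.95
tool_pos: [0.556, -0.0168, 0.0742]
tool_rot: [179.9, 5.1, -177.4]
force: [-0.6, 0.3, -1.0]
grip_width: 0.0404
time_s: 15.2
tool_pos: [0.5564, -0.017, 0.0737]
tool_rot: [179.9, 5.1, -177.5]
force: [-1.5, -0.3, 3.3]
grip_width: 0.0405
dist 0.0006 rotvec [ 0.1  0.1 -0.1]
1 [ 0.0001  0.0004 -0.0004] [ 0.1   0.09 -0.06]
[-1.53902424 -0.32098932  3.28075139] [ 0.19024243  0.402555   -0.05886512]
```

View pics/w9.png

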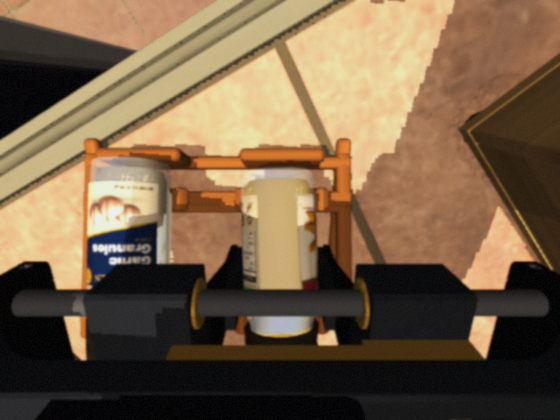

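The jar has just touched the saddles (Fz 3.3 N), with the foot about 4 mm short of the ledge. I'll slide it down the slope.

```bash
python3 -m creep '[{"tx":0.002,"ty":0,"tz":0.0005,"rx":0,"ry":0,"rz":0},{"tx":0,"ty":0,"tz":0,"rx":0,"ry":0,"rz":0}]'; python3 -m creep '[{"tx":0.002,"ty":0,"tz":0.0005,"rx":0,"ry":0,"rz":0},{"tx":0,"ty":0,"tz":0,"rx":0,"ry":0,"rz":0}]'
python3 - <<'E'
from place import *
c=snap('wrist','w10.png'); cv2.imwrite('pics/w10c.png',cv2.resize(c['pixels'][130:260,70:370,::-1],None,fx=2.6,fy=2.6,interpolation=2))
E
```

```text
time_s: 15.55
tool_pos: [0.5549, -0.0169, 0.0731]
tool_rot: [179.9, 5.2, -177.4]
force: [1.1, 0.3, 1.6]
grip_width: 0.0406
time_s: 15.8
tool_pos: [0.552, -0.0171, 0.0717]
tool_rot: [179.9, 5.0, -177.4]
force: [0.0, 2.2, 0.2]
grip_width: 0.0406
```

View pics/w10c.png

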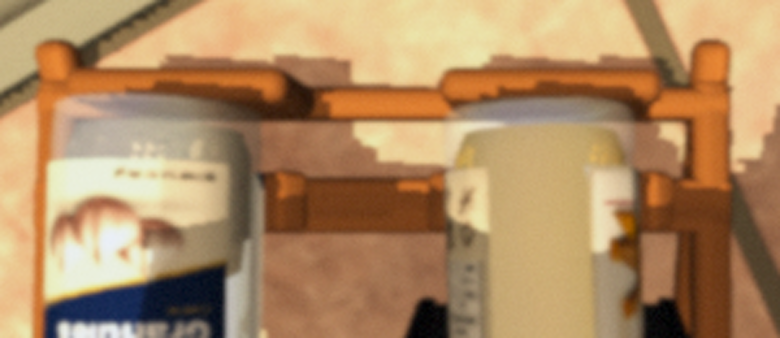

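The foot now lines up with jar2's foot. Releasing.

```bash
python3 -m creep '[{"tx":0,"ty":0,"tz":0,"rx":0,"ry":0,"rz":0},{"tx":0,"ty":0,"tz":0,"rx":0,"ry":0,"rz":0},{"tx":0,"ty":0,"tz":0,"rx":0,"ry":0,"rz":0},{"tx":0,"ty":0,"tz":0,"rx":0,"ry":0,"rz":0},{"tx":0,"ty":0,"tz":0,"rx":0,"ry":0,"rz":0}]' 0.058
python3 - <<'E'
from place import *
c=snap('wrist','w11.png')
E
```

```text
time_s: 16.48
tool_pos: [0.5525, -0.0173, 0.072]
tool_rot: [179.9, 5.1, -177.5]
force: [1.4, 0.6, 0.3]
grip_width: 0.058
```

View pics/w11.png

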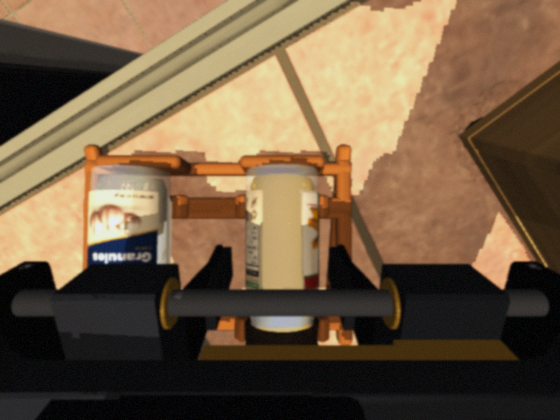

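Released: both feet are at the ledge and the fingers are clear of the jar. Backing straight out.

```bash
python3 -m creep '[{"tx":0,"ty":0,"tz":-0.01,"rx":0,"ry":0,"rz":0},{"tx":0,"ty":0,"tz":-0.025,"rx":0,"ry":0,"rz":0},{"tx":0,"ty":0,"tz":-0.03,"rx":0,"ry":0,"rz":0},{"tx":0,"ty":0,"tz":-0.03,"rx":0,"ry":0,"rz":0},{"tx":0,"ty":0,"tz":-0.03,"rx":0,"ry":0,"rz":0},{"tx":0,"ty":0,"tz":-0.03,"rx":0,"ry":0,"rz":0},{"tx":0,"ty":0,"tz":-0.015,"rx":0,"ry":0,"rz":0}]'
python3 - <<'E'
from place import *
c=snap('wrist','w12.png'); snap('scene','s12.png'); print(cur()[0])
for yaw in (2.6,):
  d=np.array([np.cos(np.radians(yaw)),np.sin(np.radians(yaw)),0]);M=np.array([.549,-.017,.060]);ax=d*.9063+[0,0,.4226]
  for k in (-.0525,.0275,.0525): print(k,proj(c,M+k*ax).round(0),proj(c,M+k*ax+[.0037,-.084,0]).round(0))
E
```

```text
time_s: 17.4
tool_pos: [0.5381, -0.0183, 0.2439]
tool_rot: [179.9, 5.3, -177.5]
force: [0.3, 0.3, -0.3]
grip_width: 0.058
[ 0.53830587 -0.01824841  0.24335021]
-0.0525 [280. 142.] [204. 142.]
0.0275 [280. 214.] [204. 214.]
0.0525 [280. 236.] [203. 237.]
```

View pics/w12.png

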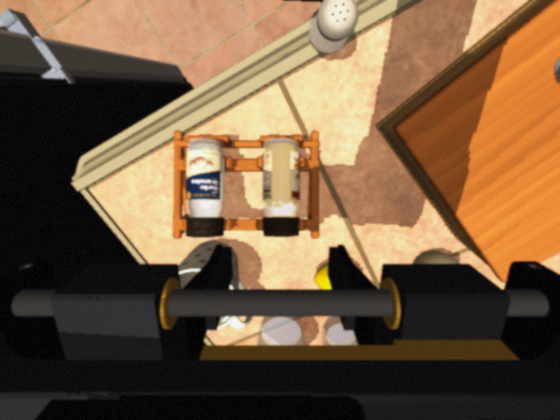

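View pics/s12.png

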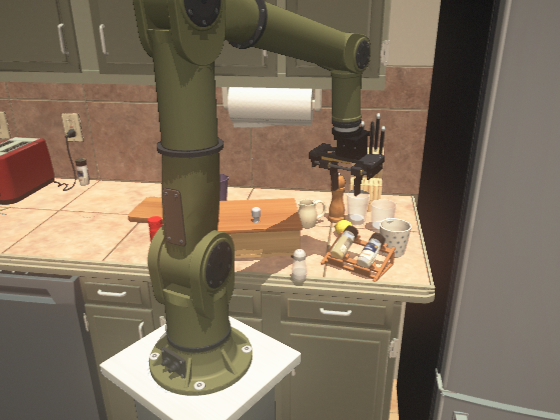

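Both jars now lie identically in the rack, with the lid shut. In the wrist view the feet are at (205,142) and (281,142) and the caps at about (281,230), as predicted. Next, the knob.

Run:
```python
from kin import *
R=flip(tool(43.5,90)); plan([.418,.203,.24],R,8)
q0=np.array(env.get_obs()['qpos']); 
for P in ([.418,.203,.24],[.418,.203,.147],[.473,.256,.253]): q,ep,er=ik(np.array(P),R,q0,1e-2); print(q.round(1),ep.round(4),er.round(3))
```

```text
dist 0.2519 rotvec [ -1.8   5.1 -40.9]
1 [ 0.0138  0.0283 -0.0008] [-0.22  0.64 -5.12]
2 [ 0.0112  0.0294 -0.0005] [-0.22  0.64 -5.12]
3 [ 0.0085  0.0303 -0.0003] [-0.22  0.64 -5.12]
4 [ 0.0058  0.0309 -0.0001] [-0.22  0.64 -5.12]
5 [0.003  0.0313 0.    ] [-0.22  0.64 -5.12]
6 [0.0002 0.0315 0.0002] [-0.22  0.64 -5.12]
7 [-0.0026  0.0314  0.0003] [-0.22  0.64 -5.12]
8 [-0.0054  0.031   0.0004] [-0.22  0.64 -5.12]
[-26.5  -3.8  -2.6 108.8  -0.2  75.  104.5] 0.0 0.0
[-26.4   0.6  -2.8 115.7   0.   63.8 104.3] 0.0 0.0
[-28.1   4.8  -3.4  98.6   0.3  76.6 102. ] 0.0 0.0
```

```bash
python3 -m creep '[{"tx":0.014,"ty":0.028,"tz":-0.001,"rx":-0.2,"ry":0.6,"rz":-5.1},{"tx":0.011,"ty":0.0295,"tz":-0.0005,"rx":-0.2,"ry":0.6,"rz":-5.1},{"tx":0.0085,"ty":0.030,"tz":0,"rx":-0.2,"ry":0.6,"rz":-5.1},{"tx":0.006,"ty":0.031,"tz":0,"rx":-0.2,"ry":0.6,"rz":-5.1},{"tx":0.003,"ty":0.0315,"tz":0,"rx":-0.2,"ry":0.6,"rz":-5.1},{"tx":0,"ty":0.0315,"tz":0,"rx":-0.2,"ry":0.6,"rz":-5.1},{"tx":-0.0025,"ty":0.0315,"tz":0,"rx":-0.2,"ry":0.6,"rz":-5.1},{"tx":-0.0055,"ty":0.031,"tz":0,"rx":-0.2,"ry":0.6,"rz":-5.1},{"tx":0,"ty":0,"tz":0,"rx":0,"ry":0,"rz":0}]'
python3 - <<'E'
from kin import *
c=snap('wrist','w13.png');print(cur()[0])
for z in (.112,.154): print(proj(c,[.418,.203,z]))
E
```

```text
time_s: 18.62
tool_pos: [0.4158, 0.2064, 0.2385]
tool_rot: [-179.9, 0.0, -136.2]
force: [-0.3, -0.2, -0.4]
grip_width: 0.0582
[0.41673129 0.20446713 0.23843477]
[275.70228386 208.51660004]
[274.99339268 224.1184558 ]
```

View pics/w13.png

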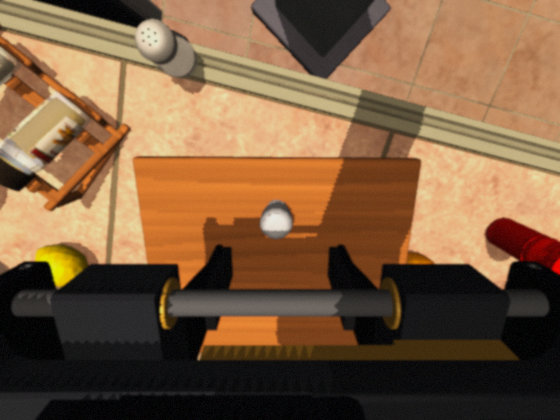

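The knob appears at (276,220), matching the prediction, and the lid's front edge is parallel to the jaws. Descending.

Run:
```python
from kin import *
R=flip(tool(43.5,90)); plan([.418,.203,.146],R,5)
```

```text
dist 0.0925 rotvec [-0.2  0.   0.1]
1 [ 0.     -0.0003  0.0185] [-0.03  0.01  0.02]
2 [ 0.     -0.0003  0.0185] [-0.03  0.01  0.02]
3 [ 0.     -0.0004  0.0185] [-0.03  0.01  0.02]
4 [ 0.     -0.0004  0.0185] [-0.03  0.01  0.02]
5 [ 0.     -0.0004  0.0185] [-0.03  0.01  0.02]
```

```bash
python3 -m creep '[{"tx":0,"ty":-0.0005,"tz":0.0185,"rx":0,"ry":0,"rz":0},{"tx":0,"ty":-0.0005,"tz":0.0185,"rx":0,"ry":0,"rz":0},{"tx":0,"ty":-0.0005,"tz":0.0185,"rx":0,"ry":0,"rz":0},{"tx":0,"ty":0,"tz":0.0185,"rx":0,"ry":0,"rz":0},{"tx":0,"ty":0,"tz":0.0185,"rx":0,"ry":0,"rz":0},{"tx":0,"ty":0,"tz":0,"rx":0,"ry":0,"rz":0}]'
python3 - <<'E'
from kin import *
c=snap('wrist','w14.png');print(cur()[0]); snap('top','t14.png'); snap('scene','s14.png')
t=load('t14.png'); s=load('s14.png')
a=cv2.resize(s['pixels'][180:280,200:330,::-1],None,fx=4,fy=4); cv2.imwrite('pics/s14c.png',a)
E
```

```text
time_s: 19.42
tool_pos: [0.418, 0.2006, 0.1447]
tool_rot: [-179.9, -0.1, -136.7]
force: [-0.5, -0.5, -0.2]
grip_width: 0.0582
[0.4186716  0.20106196 0.14578737]
```

View pics/w14.png

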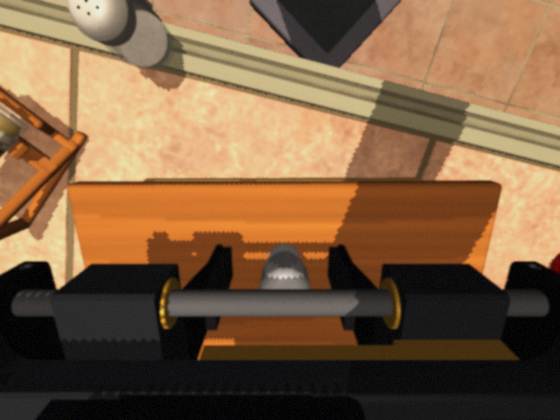

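View pics/s14c.png

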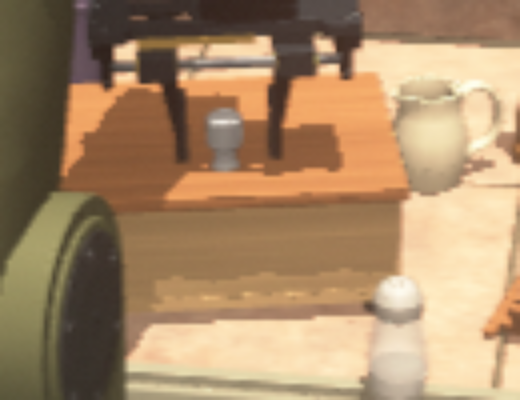

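```bash
python3 -m creep '[{"tx":0,"ty":0.0015,"tz":0,"rx":0,"ry":0,"rz":0},{"tx":0,"ty":0,"tz":0,"rx":0,"ry":0,"rz":0}]'
python3 -m creep '[{"tx":0,"ty":0,"tz":0,"rx":0,"ry":0,"rz":0},{"tx":0,"ty":0,"tz":0,"rx":0,"ry":0,"rz":0},{"tx":0,"ty":0,"tz":0,"rx":0,"ry":0,"rz":0},{"tx":0,"ty":0,"tz":0,"rx":0,"ry":0,"rz":0},{"tx":0,"ty":0,"tz":0,"rx":0,"ry":0,"rz":0}]' 0.015 25
python3 - <<'E'
from kin import *
p,R=cur(); print(p,env.get_obs()['force'])
ux=np.array([np.cos(np.radians(43.5)),np.sin(np.radians(43.5)),0]); g=p+R[:,2]*.006
print('grip',g)
# arc: knob vs hinge; relative path in world, tool axes per row
r=np.hypot(.168,.040);a0=np.arctan2(.04,.168)
prev=None
for th in np.radians(np.linspace(0,45,19)):
    k=-r*np.cos(a0+th)*ux+np.array([0,0,r*np.sin(a0+th)])
    if prev is not None: print(np.degrees(th).round(1),(R.T@(k-prev)).round(4))
    else: k0=k
    prev=k
print('end TCP',p+k-k0)
E
```

```text
time_s: 19.82
tool_pos: [0.4178, 0.2032, 0.1466]
tool_rot: [-179.8, 0.1, -136.6]
force: [0.3, 0.8, -0.1]
grip_width: 0.0578
time_s: 20.45
tool_pos: [0.4173, 0.2031, 0.146]
tool_rot: [-179.9, 0.0, -136.6]
force: [-0.5, 0.7, 0.3]
grip_width: 0.0254
[0.41733753 0.20312294 0.14596041] [-0.47191245  0.69408089  0.30092427]
grip [0.41734916 0.20311704 0.13996042]
2.5 [-0.0019 -0.     -0.0073]
5.0 [-0.0022 -0.     -0.0072]
7.5 [-0.0025 -0.     -0.0071]
10.0 [-0.0028 -0.     -0.007 ]
12.5 [-0.0031 -0.     -0.0068]
15.0 [-0.0034 -0.     -0.0067]
17.5 [-0.0037 -0.     -0.0065]
20.0 [-0.004  -0.     -0.0064]
22.5 [-0.0043 -0.     -0.0062]
25.0 [-0.0046 -0.     -0.006 ]
27.5 [-0.0048 -0.     -0.0058]
30.0 [-0.0051 -0.     -0.0056]
32.5 [-0.0053 -0.     -0.0054]
35.0 [-0.0055  0.     -0.0051]
37.5 [-0.0057  0.     -0.0049]
40.0 [-0.006   0.     -0.0046]
42.5 [-0.0061  0.     -0.0044]
45.0 [-0.0063  0.     -0.0041]
end TCP [0.47354703 0.25646376 0.25303862]
```

The knob is gripped (25.4 mm opening). Lifting along the arc, the first part first.

```bash
python3 -m creep '[{"tx":-0.002,"ty":0,"tz":-0.0073,"rx":0,"ry":0,"rz":0},{"tx":-0.002,"ty":0,"tz":-0.0072,"rx":0,"ry":0,"rz":0},{"tx":-0.0025,"ty":0,"tz":-0.0071,"rx":0,"ry":0,"rz":0},{"tx":-0.003,"ty":0,"tz":-0.007,"rx":0,"ry":0,"rz":0},{"tx":-0.003,"ty":0,"tz":-0.0068,"rx":0,"ry":0,"rz":0},{"tx":-0.0035,"ty":0,"tz":-0.0067,"rx":0,"ry":0,"rz":0}]'
python3 - <<'E'
from kin import *
c=snap('wrist','w15.png');print(env.get_obs()['wrist_torque']);c=snap('scene','s15.png')
cv2.imwrite('pics/s15c.png',cv2.resize(c['pixels'][130:280,200:400,::-1],None,fx=4,fy=4))
E
```

```text
time_s: 21.2
tool_pos: [0.429, 0.2141, 0.1884]
tool_rot: [-179.9, 0.0, -136.6]
force: [-0.3, 2.2, -4.4]
grip_width: 0.0255
[ 0.15518319  0.62213269 -0.0257845 ]
```

View pics/s15c.png

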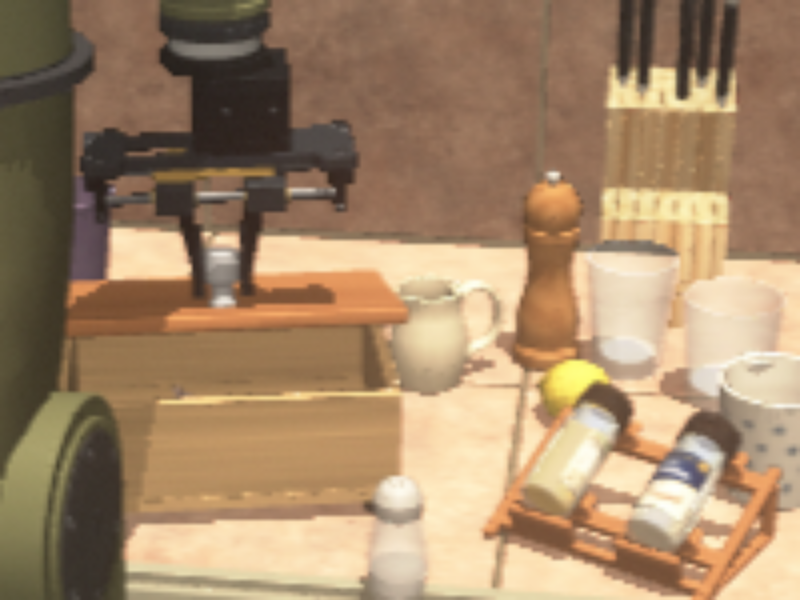

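The lid is lifting cleanly, now about 15° open, and the jar lies in place in the left cradle. Continuing.

```bash
python3 -m creep '[{"tx":-0.0037,"ty":0,"tz":-0.0065,"rx":0,"ry":0,"rz":0},{"tx":-0.004,"ty":0,"tz":-0.0064,"rx":0,"ry":0,"rz":0},{"tx":-0.0043,"ty":0,"tz":-0.0062,"rx":0,"ry":0,"rz":0},{"tx":-0.0046,"ty":0,"tz":-0.006,"rx":0,"ry":0,"rz":0},{"tx":-0.0048,"ty":0,"tz":-0.0058,"rx":0,"ry":0,"rz":0},{"tx":-0.0051,"ty":0,"tz":-0.0056,"rx":0,"ry":0,"rz":0},{"tx":-0.0053,"ty":0,"tz":-0.0054,"rx":0,"ry":0,"rz":0},{"tx":-0.0055,"ty":0,"tz":-0.0051,"rx":0,"ry":0,"rz":0},{"tx":-0.0057,"ty":0,"tz":-0.0049,"rx":0,"ry":0,"rz":0},{"tx":-0.006,"ty":0,"tz":-0.0046,"rx":0,"ry":0,"rz":0},{"tx":-0.0061,"ty":0,"tz":-0.0044,"rx":0,"ry":0,"rz":0},{"tx":-0.0063,"ty":0,"tz":-0.0041,"rx":0,"ry":0,"rz":0},{"tx":0,"ty":0,"tz":0,"rx":0,"ry":0,"rz":0},{"tx":0,"ty":0,"tz":0,"rx":0,"ry":0,"rz":0},{"tx":0,"ty":0,"tz":0,"rx":0,"ry":0,"rz":0}]'
python3 - <<'E'
from kin import *
p,R=cur(); print(p)
c=snap('scene','s16.png'); cv2.imwrite('pics/s16c.png',cv2.resize(c['pixels'][130:280,200:400,::-1],None,fx=4,fy=4))
c=snap('top','t16.png'); snap('wrist','w16.png')
cv2.imwrite('pics/t16c.png',cv2.resize(c['pixels'][120:290,160:400,::-1],None,fx=3.3,fy=3.3))
E
```

```text
time_s: 23.18
tool_pos: [0.4734, 0.2563, 0.253]
tool_rot: [-179.9, 0.1, -136.6]
force: [-1.7, 2.8, -3.8]
grip_width: 0.0256
[0.47344339 0.25627907 0.2529587 ]
```

View pics/s16c.png

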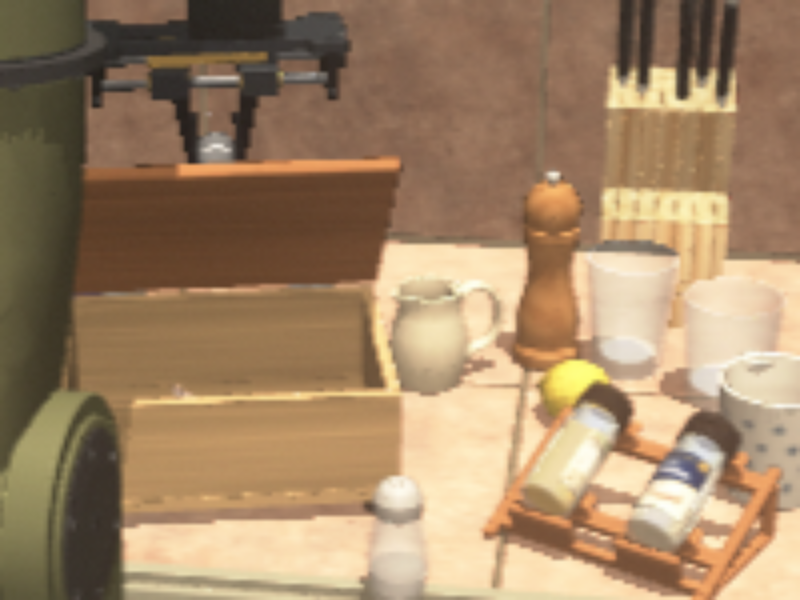

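View pics/t16c.png

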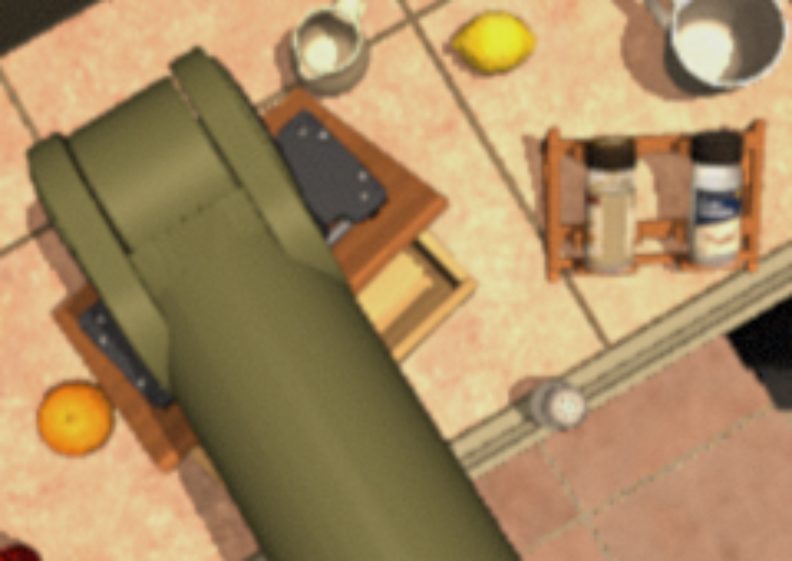

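Run:
```python
from kin import *
s=load('s16.png');t=load('t16.png')
c=tri([ray(s,200+400/4-.4,130+160/4-.4),ray(t,160+447/3.3-.35,120+200/3.3-.35)])
ux=np.array([np.cos(np.radians(43.5)),np.sin(np.radians(43.5)),0]); h=np.array([.4178,.2032,.1])+.168*ux
d=c-h; a=-d@ux; print(c,'front',a,'up',d[2],'angle of corner deg',np.degrees(np.arctan2(d[2],a)))
# top-face front corner: ~ (0.2075 front, 12 mm up) => offset angle
print(np.degrees(np.arctan2(.012,.2075)))
p,R=cur(); k=p+R[:,2]*.006-h; print('knob angle',np.degrees(np.arctan2(k[2],-k@ux))-13.39,'r',np.hypot(k[2],k@ux))
o=env.get_obs(); print(o['force'],o['grip_width'])
```

```text
[0.51964856 0.12293342 0.259787  ] front 0.1493735298561793 up 0.15978699670807509 angle of corner deg 46.9291667637553
3.3098043100085905
knob angle 44.803951344772706 r 0.17290732988293012
[-1.61062413  2.41669465 -4.94135649] 0.025319538260706823
```

View pics/w16.png

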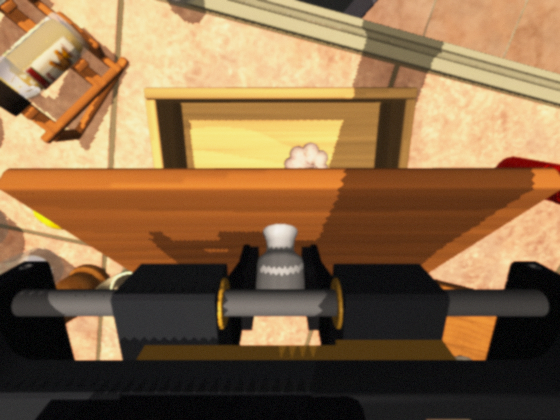

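The wrist view shows the knob between the pads at (280,265) and the garlic at (305,157). The lid angle comes out at about 44.8° from the knob and 43.6–46.9° from the lid corner. Handing in.

```bash
python3 -c "
from h import *
print(env.sign_off()); o=env.get_obs(); print(o['time_s'],o['tool_pos'],o['grip_width'])"
```

```text
the job is handed in; nothing more can be done
None
the job is handed in; nothing more can be done
```

The jar is lying in the left cradle and the lid is held open at about 45° by the knob; I handed the job in after about 23 s of robot time. The sign-off gives no verdict.

- **Jar:** I picked it up side-on from the lid, tilted it into the empty cradle with its foot against the ledge, and let go. In the wrist picture after backing off, it matched jar2 and the predicted cradle position.
- **Lid:** It stayed shut until the jar was released. The knob position gives 44.8° open. A rough check on the lid's front corner gave 43.6° to 46.9°, depending on which edge of the board it was, so the two agree to about 2°.
- **Grip:** The fingers were still on the knob at a 25.3 mm opening with the 25 N grip setting, and the tool was steady.
- **Other things:** jar2 and the other items looked unmoved in the last scene and top pictures, though I judged that by eye and did not measure them.
- **What went wrong:** The first command was refused because its rows lacked some of the six keys. The first approach angle ran into joint limits, with joint 7 reading −154.3° against a −154.24° limit. I backed off straight away and used a different approach.

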